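# Pull out the spice tray with the hook and stand the fallen jars up

## Task

The spice tray has been pushed to the back of the counter, out of easy reach, and some of its jars have fallen over; one may have rolled out onto the counter. Take the hook from its rest, put it through the wire loop on the tray's front and drag the tray by it (not by hand) wholly onto the oilcloth mat, then put the hook back in its rest as it was and stand every fallen jar upright in the tray's lane, caps up, in line with the others. Leave the other things on the counter alone.

Things in the scene. Friction and masses are not known exactly. Their poses are not given: they have to be found in the camera images.
- mat: cream oilcloth mat with a red border, fixed flat on the counter, 200 mm (own x, away from the robot) by 600 mm (own y), 1 mm thick and no obstacle; origin at its centre
- tray: loose varnished wood spice tray with one lane along its own y: 80 mm (x) by 460 mm (y), 0.4 kg; floor top 8 mm above its underside, lips 8 mm higher than that and 7 mm thick, lane 66 mm wide (own x) and 446 mm long inside; origin at the centre of its underside, own x pointing away from the robot and own z up
- loop (a point): centre of the opening of the tray's steel wire pull loop, 60 mm in front of the tray's centre (towards its own -x) and 22 mm above its underside; the opening is open from above and measures 37 mm along own x (between the tray's front and the loop's cross bar, which lies 20 mm in front of this point) by 84 mm along own y; the wire is 6 mm thick, the cross bar's top 25 mm above the counter
- hook: pot-lid lifter hook, 0.14 kg: a dark wood handle 20 mm wide (own y) and 24 mm high (own z) with a brass butt, from own x = -90 to +55 mm, then a 7 mm steel rod on to x = 130 mm that bends straight down there (own -z). Origin on the handle's axis near its centre of mass, where it is best gripped; in the rest its own x points roughly away from the robot and its z up
- tip (a point): lower end of the hook's bent-down end, at 130, 0, -63.5 mm in the hook's own frame
- rest: fixed wooden rest for the hook: a base and two uprights at own x = -45 and +45 mm (14 mm thick, 62 mm wide), each with a notch 32 mm wide (own y) whose floor is 68 mm above the counter and whose sides rise to 86 mm. The hook's handle lies along own x across both notches, its axis 80 mm above the counter, tip hanging down at the +x end; between the uprights 76 mm are free for fingers. Origin at the centre of the base's underside
- jar_a: red spice jar with a black cap, fallen over in the tray's lane, cap towards one end of the lane. May be absent. Jars are 50 mm in diameter over the lower 58 mm and 42 mm at the 18 mm high cap, 76 mm high in all, 0.13 kg; origin at the centre of the middle of the height, own z from base to cap.
- jar_b: orange spice jar with a black cap, of the same size, fallen like jar_a; may be absent
- jar_c: green spice jar with a black cap, of the same size, fallen like jar_a; may be absent
- jar_f: blue spice jar with a black cap, of the same size, that has rolled out of the tray and lies on the counter between the robot and the mat, cap turned sideways or away from the robot; may be absent
- jar_d: brown spice jar with a white cap, of the same size, standing at one end of the lane
- jar_e: yellow spice jar with a white cap, of the same size, standing at the other end of the lane
- ramekin: white ceramic ramekin, 84 mm wide, 45 mm high; leave alone. Origin at the centre of its underside
- scoop: yellow plastic scoop, 150 mm long, 26 mm high, lying on the counter; leave alone. Origin on its underside where the handle meets the bowl, bowl towards own +x
- funnel: steel funnel standing mouth down, 90 mm wide, 105 mm high; leave alone. Origin at the centre of its underside
- amber_jar: amber glass jar with a dark screw lid, 76 mm wide, 120 mm high; leave alone. Origin at the centre of its underside
- enamel_mug: blue enamel mug, 82 mm wide, 78 mm high; leave alone. Origin at the centre of its underside
Things that resemble listed ones, but are neither listed nor needed, are in the scene too. Leave any pink or turquoise look-alike of the jar_f alone.

How it is judged:
On the way, in this order (a step that is already met when the one before it is completed fails the run):
1. the hook's tip is down inside the loop, with the tray still at the back (x of tip in the frame of loop between -0.019 and 0.021 m and y of tip in the frame of loop between -0.042 and 0.042 m and z of tip in the frame of loop below 0 m and x of tray in the frame of mat above 0.085 m), for 0.1 s.
2. the tray has been drawn onto the mat (x of tray in the frame of mat between -0.065 and 0.065 m and y of tray in the frame of mat between -0.075 and 0.075 m and angle between the x axis of tray and the x axis of mat, either way round below 0.3 rad), for 0.2 s.
At the end, for the whole second after the job is handed in: The tray lies wholly on the mat (its centre within 65 mm of the mat's across and 75 mm along, turned less than 0.3 rad), every jar present stands upright in the lane on the tray's floor, cap up (within 0.12 rad), at rest; the hook lies in both notches of its rest, tip down at the +x end, released (all of step 2 and angle between tray's own z axis and vertical below 0.05 rad and angle between each of jar_a, jar_b, jar_c, jar_f, jar_d, jar_e's own z axis and vertical below 0.12 rad and x of jar_a in the frame of tray between -0.02 and 0.02 m and y of jar_a in the frame of tray between -0.215 and 0.215 m and z of jar_a in the frame of tray between 0.038 and 0.054 m and linear speed of each of jar_a, jar_b, jar_c, jar_f, jar_d, jar_e, hook below 0.03 m/s and x of jar_b in the frame of tray between -0.02 and 0.02 m and y of jar_b in the frame of tray between -0.215 and 0.215 m and z of jar_b in the frame of tray between 0.038 and 0.054 m and x of jar_c in the frame of tray between -0.02 and 0.02 m and y of jar_c in the frame of tray between -0.215 and 0.215 m and z of jar_c in the frame of tray between 0.038 and 0.054 m and x of jar_f in the frame of tray between -0.02 and 0.02 m and y of jar_f in the frame of tray between -0.215 and 0.215 m and z of jar_f in the frame of tray between 0.038 and 0.054 m and x of jar_d in the frame of tray between -0.02 and 0.02 m and y of jar_d in the frame of tray between -0.215 and 0.215 m and z of jar_d in the frame of tray between 0.038 and 0.054 m and x of jar_e in the frame of tray between -0.02 and 0.02 m and y of jar_e in the frame of tray between -0.215 and 0.215 m and z of jar_e in the frame of tray between 0.038 and 0.054 m and x of hook in the frame of rest between -0.035 and 0.035 m and y of hook in the frame of rest between -0.012 and 0.012 m and z of hook in the frame of rest between 0.072 and 0.09 m and angle between hook's own z axis and vertical below 0.2 rad and x of tip in the frame of rest above 0.085 m); the robot touches nothing.
It fails at once if the tray is moved by hand instead of with the hook (contact force between the fingers and tray above 2 N and x of tray in the frame of mat above 0.07 m).
It fails at once if a bystander (ramekin, scoop, funnel, amber jar or mug) is shifted more than 4 cm or tipped (distance of any of ramekin, scoop, funnel, amber_jar, enamel_mug from where it was at the start of the episode above 0.04 m or angle between any of ramekin, scoop, funnel, amber_jar, enamel_mug's own z axis and vertical above 0.5 rad).
Of jar_a, jar_b, jar_c, jar_f only 3 to 4 are there at a start; the rules pass over those that are not, and their reading is None.
At some moment in a run one of tray may be knocked a few centimetres aside while the robot is not near it.
Once in a run the grip may slacken for a moment while it holds something.
It also fails if it takes over 210 s, if anything falls off the work surface, if the arm or the gripper's body presses on something with over 40 N, if the wrist force passes 120 N, or if a joint passes its speed limit or range.

## Robot

A 6-joint arm with a two-finger parallel gripper is mounted at the origin on the work surface. World frame = base frame: x ahead of the robot, y to its left, z up, the work surface at z = 0. Lengths are in m, angles in rad, forces in N, time in s.
With the tool pointing down it reaches from about 0.25 to 0.725 m from the base axis. Payload 4 kg.
Tool frame: the origin (TCP) lies at the very end of the fingers, on their centre line; the grasp point (between the pads) lies 19 mm behind it; x points along the fingers, z is the direction in which the jaws open and shut, and the axes are right-handed (so a half turn about x gives the same grasp; the last joint's range is limited). The gripper opens to 85 mm and grips with 20 to 120 N. Pads are 22 mm wide; open, the fingers measure 114 mm over their backs; the gripper's body (76 mm by 85 mm) begins 54 mm behind the grasp point. The pads swing forward as they close: fully open they stand 13 mm farther back than shut.
Start: joints at [1.289, 0.241, 0.005, 1.335, 0, 1.571], TCP at [0.139, 0.48, 0.231] pointing down, gripper open.
Joint ranges: [-2.72, 2.72], [-1.05, 1.87], [-1.09, 1.28], [-1.99, 2.15], [-1.42, 1.44], [-3.14, 3.14]. Speed limits (rad/s): [2.79, 2.79, 3.14, 3.14, 3.14, 3.14].

## Interface

Orientations are given as a unit quaternion [x, y, z, w].
In Python, from workcell import bot gives the robot as it stands.
- The arm moves only by the tool apply_moves, never from a script. Its argument "targets" is one flat list of numbers, 7 for each row, row after row: the shift along the tool's x, y, z in units of 25 cm (1.0 is 25 cm), then the turn, a rotation vector about the tool's x, y, z in units of 0.5 rad (1.0 is 0.5 rad), then the opening, from 0 (shut) to 1 (fully open). In form: [tx, ty, tz, wx, wy, wz, claw, tx, ty, tz, wx, wy, wz, claw, ...]. A call has 1 to 12 rows; each row is the pose to reach, as a shift and turn from the pose commanded when the call began, along the tool's axes at that moment; what a row does not reach only later rows make up. A row lasts 1/12 s, in which the tool goes at most 41.7 mm and 7.16 degrees, less where a joint would pass 70% of its speed; a pose out of reach is approached as far as the arm can. A call with a number of a shift or a turn outside -1 to 1 is refused whole. A call with a gripper value outside its range is refused whole. The fingers move at their own pace and stop on an object; the grip force is fixed at half the most. Time passes only in rows, so rows that repeat a pose let the fingers close. It gives the time, the measured TCP pose, the force and the opening at its end, in the units of the state.
- bot.get_obs(): the state, without advancing time (a new reading comes with each control period).
- bot.camera(name): name is "side" or "top" or "wrist"; returns (picture, depth): 420x560x3 uint8, red, green, blue; 420x560 float32, m along the optical axis (not along the pixel's ray), 0 where there is no reading.
- bot.camera_params(name): a dict with "fx", "fy", "cx", "cy" (pixels), "dist" ([k1, k2, p1, p2, k3] as OpenCV has them; the pictures are not rectified), "T" (4x4, takes a point from camera to world coordinates); the wrist camera has in their place "tool_from_camera" (4x4, takes a point from camera to tool coordinates, whose origin is the TCP and whose axes are the tool frame's). Camera axes: x right, y up, looking along -z (the intrinsics and any distortion apply to the point x, -y, -z); pixel columns grow to the right and rows downward; lengths in m; the calibration is good to about 2 mm. A picture is of the moment at which its call begins: read the wrist's pose just before it. camera_params takes no time and is no camera call.
- bot.job_done(): hands the job in, once; it reports no verdict.
The state is a dict: "clock": time; "joint_pos": joint angles; "joint_vel": joint speeds; "tau": joint torques, N m; "eef_pos": TCP position; "tool_rot": TCP orientation; "ft_force": force on the tool from outside, world axes, zero at the start; "ft_torque": the same for the moment, N m; "grip_width": finger opening in m.
Only numpy, scipy, OpenCV 4.12 (cv2) and the standard library are available. Lean on these libraries where they do the work, as an engineer would, in place of code of your own. Each camera call takes 0.05 s, during which the arm holds its last target.

## Working session

There is one attempt and no reset: what is moved stays moved. The work goes in short steps, Python scripts to look and compute and a tool call to move; the robot and the scene stay as the last step left them, time stands still between calls to the robot, and variables do not carry over. Pictures are saved under pics/ and viewed, and the job is handed in when it is done.

Besides the shell and the picture viewer there is one more tool, called after "Emit:" by a JSON object that holds its "name" and its "arguments", one argument or row to a line. apply_moves: Moves the arm, as the interface text tells. Its arguments: {"type":"object","properties":{"targets":{"type":"array"}},"required":["targets"]}

```bash
ls -la; mkdir -p pics; cat > h.py <<'E'
import numpy as np,cv2,json
from workcell import bot
def snap(n,fn):
    o=bot.get_obs(); im,d=bot.camera(n); p=bot.camera_params(n)
    np.savez('last_%s.npz'%n,im=im,d=d,eef=o['eef_pos'],rot=o['tool_rot'])
    cv2.imwrite('pics/'+fn,im[:,:,::-1]); return im,d,p,o
E
python3 - <<'E'
from h import *
o=bot.get_obs(); print({k:np.round(v,3).tolist() for k,v in o.items()})
for n in ['top','side','wrist']:
    im,d,p,o=snap(n,n+'0.png'); print(n,{k:np.round(v,4).tolist() for k,v in p.items()})
E
```

```text
total 12
drwxr-xr-x  3 agent agent 4096 Dec  7 01:01 .
drwxr-xr-x 23 root  root  4096 Dec  7 01:01 ..
drwxr-xr-x  2 agent agent 4096 Dec  7 01:01 pics
{'clock': 0.0, 'joint_pos': [1.289, 0.241, 0.004, 1.335, -0.0, 1.571], 'joint_vel': [-0.001, -0.001, -0.0, -0.001, -0.0, 0.002], 'tau': [0.001, -37.232, 25.241, 0.017, 0.0, -0.0], 'eef_pos': [0.139, 0.48, 0.23], 'tool_rot': [-0.425, 0.566, 0.424, 0.565], 'ft_force': [-0.091, 0.109, 0.51], 'ft_torque': [-0.01, -0.087, 0.065], 'grip_width': 0.085}
top {'fx': 492.4307, 'fy': 492.4307, 'cx': 270.8492, 'cy': 206.1283, 'dist': [0.0327, 0.0, 0.0, 0.0, 0.0], 'T': [[0.0204, 0.9862, -0.1643, 0.2554], [-0.9998, 0.0197, -0.0058, 0.0116], [-0.0025, 0.1643, 0.9864, 1.5306], [0.0, 0.0, 0.0, 1.0]]}
side {'fx': 521.0781, 'fy': 521.0781, 'cx': 285.8732, 'cy': 207.4639, 'dist': [0.0651, 0.0, 0.0, 0.0, 0.0], 'T': [[0.7669, 0.4782, -0.428, -0.2067], [-0.6417, 0.5667, -0.5167, -0.8369], [-0.0045, 0.671, 0.7415, 1.2901], [0.0, 0.0, 0.0, 1.0]]}
wrist {'fx': 345.1432, 'fy': 345.1432, 'cx': 283.7987, 'cy': 209.5741, 'dist': [-0.0785, 0.0, 0.0, 0.0, 0.0], 'tool_from_camera': [[0.0005, 0.3174, -0.9483, -0.1427], [0.0003, 0.9483, 0.3174, 0.0823], [1.0, -0.0004, 0.0004, -0.0005], [0.0, 0.0, 0.0, 1.0]]}
```

View pics/top0.png

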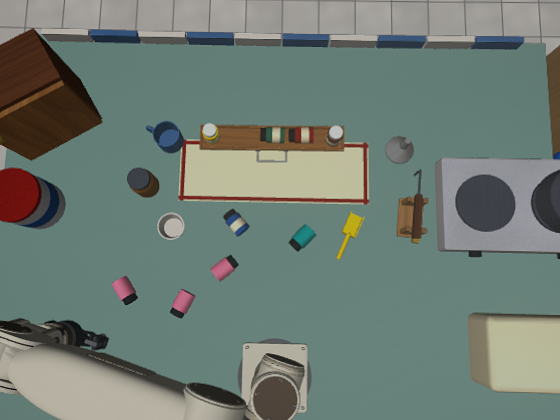

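View pics/side0.png

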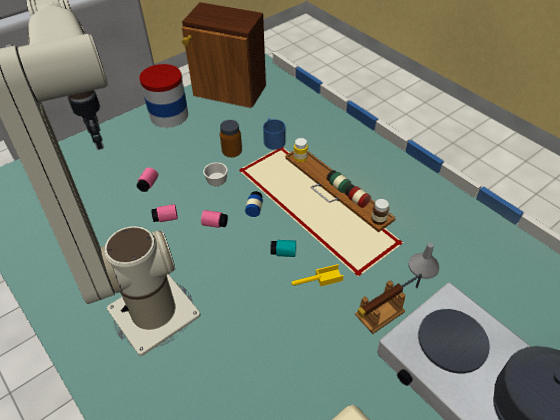

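View pics/wrist0.png

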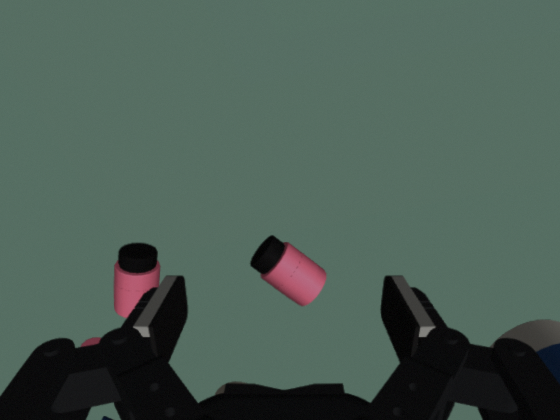

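The top picture shows the tray at the back (200-343, 125-150), with yellow (210,132) and white-capped brown (335,135) jars standing and green (272,135) and red (301,135) lying. A blue jar lies at (236,222) and the hook rest is at (412,217). Next I enlarge these and measure them.

```bash
cat >> h.py <<'E'
def und(p,px):
    K=np.array([[p['fx'],0,p['cx']],[0,p['fy'],p['cy']],[0,0,1]]); 
    return cv2.undistortPoints(np.array(px,float).reshape(-1,1,2),K,np.array(p['dist'])).reshape(-1,2)
def Tcam(n,p,eef=None,rot=None):
    if n!='wrist': return np.array(p['T'])
    from scipy.spatial.transform import Rotation as R
    T=np.eye(4);T[:3,:3]=R.from_quat(rot).as_matrix();T[:3,3]=eef
    return T@np.array(p['tool_from_camera'])
def plane(T,p,px,z):
    u=und(p,px); r=np.c_[u[:,0],-u[:,1],-np.ones(len(u))]@T[:3,:3].T
    t=(z-T[2,3])/r[:,2]; return T[:3,3]+r*t[:,None]
def cloud(n,fn=None):
    L=np.load(fn or 'last_%s.npz'%n); p=bot.camera_params(n); T=Tcam(n,p,L['eef'],L['rot'])
    d=L['d']; vv,uu=np.mgrid[0:420,0:560]; u=und(p,np.stack([uu,vv],-1).reshape(-1,2).astype(float))
    dd=d.reshape(-1); P=np.c_[u[:,0]*dd,-u[:,1]*dd,-dd]@T[:3,:3].T+T[:3,3]
    P[dd==0]=np.nan
    return L['im'],P.reshape(420,560,3),T,p
def proj(T,p,X):
    X=np.atleast_2d(X); c=(X-T[:3,3])@T[:3,:3]; 
    K=np.array([[p['fx'],0,p['cx']],[0,p['fy'],p['cy']],[0,0,1]])
    q=np.c_[c[:,0],-c[:,1],-c[:,2]]
    return cv2.projectPoints(q,np.zeros(3),np.zeros(3),K,np.array(p['dist']))[0].reshape(-1,2)
E
python3 - <<'E'
from h import *
L=np.load('last_top.npz');im=L['im'][:,:,::-1]
a=cv2.resize(im[110:210,130:380],None,fx=3.2,fy=3.2,interpolation=cv2.INTER_CUBIC)
b=cv2.resize(im[155:255,200:440],None,fx=3.2,fy=3.2,interpolation=cv2.INTER_CUBIC)
cv2.imwrite('pics/topA.png',a);cv2.imwrite('pics/topB.png',b)
img,P,T,p=cloud('top')
for q in [(180,180),(250,180),(200,220),(210,131),(335,133),(272,135),(301,135),(236,222),(417,216),(418,190),(400,150),(212,140)]:
    print(q,np.round(P[q[1],q[0]],3))
E
```

```text
(180, 180) [ 0.589  0.311 -0.003]
(250, 180) [0.593 0.089 0.001]
(200, 220) [0.461 0.241 0.004]
(210, 131) [0.726 0.211 0.082]
(335, 133) [ 0.726 -0.171  0.083]
(272, 135) [0.725 0.021 0.055]
(301, 135) [ 0.727 -0.069  0.055]
(236, 222) [0.451 0.125 0.05 ]
(417, 216) [ 0.474 -0.41   0.094]
(418, 190) [ 0.555 -0.419  0.079]
(400, 150) [ 0.686 -0.376  0.051]
(212, 140) [0.707 0.208 0.052]
```

View pics/topA.png

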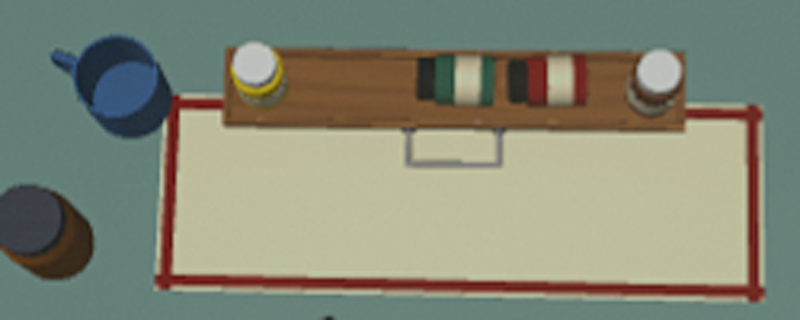

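View pics/topB.png

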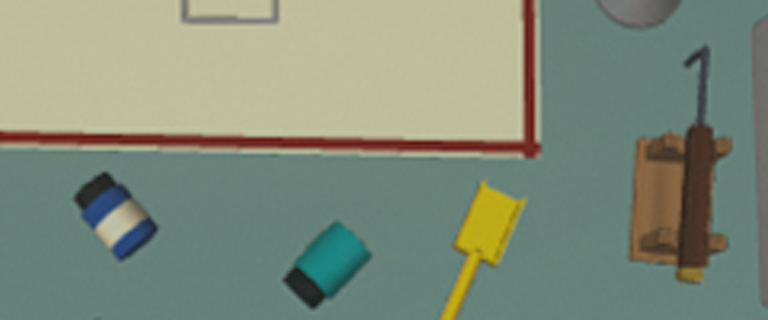

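```bash
python3 - <<'E'
from h import *
img,P,T,p=cloud('top')
f=lambda x,y,ox=130,oy=110:(x/3.2+ox,y/3.2+oy)
m=plane(T,p,[f(178,100),f(757,110),f(757,295),f(158,284)],0.001); print('mat',m.round(3).tolist(),m.mean(0).round(3))
t=plane(T,p,[f(226,48),f(685,52),f(685,130),f(226,126)],0.016); print('tray',t.round(3).tolist(),t.mean(0).round(3))
l=plane(T,p,[f(408,164),f(500,164)],0.025); print('loopbar',l.round(3).tolist())
# colour clouds
hsv=cv2.cvtColor(img,cv2.COLOR_RGB2HSV)
def seg(lo,hi,box,zr):
    x0,y0,x1,y1=box; M=np.zeros((420,560),bool); M[y0:y1,x0:x1]=True
    z=P[...,2]; M&=(z>zr[0])&(z<zr[1]); 
    if lo is not None: M&=cv2.inRange(hsv,np.array(lo),np.array(hi))>0
    return P[M]
# hook handle z>0.085
def line(Q):
    c=Q[:,:2].mean(0); w,v=np.linalg.eigh(np.cov(Q[:,:2].T)); d=v[:,1]; 
    if d[0]<0:d=-d
    s=(Q[:,:2]-c)@d; return c.round(4),d.round(3),np.degrees(np.arctan2(d[1],d[0])).round(2),(c+d*s.min()).round(3),(c+d*s.max()).round(3),len(Q)
Q=seg(None,None,(400,160,435,250),(0.087,0.12)); print('handle',line(Q),np.median(Q[:,2]))
Q=seg(None,None,(400,160,435,250),(0.06,0.12)); print('handle+rod',line(Q),np.median(Q[:,2]))
Q=seg(None,None,(390,185,435,245),(0.005,0.03)); print('restbase',Q.min(0),Q.max(0),len(Q))
Q=seg(None,None,(222,205,252,240),(0.02,0.08)); print('blue',line(Q),Q[:,2].max())
for n,b in dict(green=(258,120,287,150),red=(288,120,315,150)).items():
    Q=seg(None,None,b,(0.03,0.08)); print(n,line(Q),Q.min(0).round(3),Q.max(0).round(3))
for n,b in dict(yel=(195,115,225,150),brn=(322,115,350,150)).items():
    Q=seg(None,None,b,(0.078,0.1)); print(n,Q.mean(0).round(3))
for n,b in dict(funnel=(380,130,420,170),scoop=(330,205,370,260),ram=(155,210,190,245),amber=(125,165,162,200),mug=(145,120,190,158),turq=(285,222,318,252),pink=(210,255,240,282)).items():
    Q=seg(None,None,b,(0.02,0.14)); print(n,Q.min(0).round(3),Q.max(0).round(3))
E
```

```text
mat [[0.716, 0.299, 0.001], [0.717, -0.282, 0.001], [0.529, -0.28, 0.001], [0.528, 0.31, 0.001]] [0.622 0.011 0.001]
tray [[0.766, 0.251, 0.016], [0.771, -0.208, 0.016], [0.691, -0.208, 0.016], [0.686, 0.247, 0.016]] [0.729 0.02  0.016]
loopbar [[0.648, 0.065, 0.025], [0.65, -0.025, 0.025]]
handle (array([ 0.4701, -0.4113]), array([ 0.996, -0.09 ]), np.float64(-5.18), array([ 0.396, -0.405]), array([ 0.596, -0.423]), 333) 0.09146485377722491
handle+rod (array([ 0.4815, -0.4112]), array([ 0.995, -0.101]), np.float64(-5.81), array([ 0.397, -0.403]), array([ 0.616, -0.425]), 631) 0.08753565029710653
restbase [ 0.39924434 -0.49025777  0.00500571] [ 0.58680665 -0.35062088  0.02854272] 542
blue (array([0.4514, 0.128 ]), array([0.739, 0.674]), np.float64(42.36), array([0.425, 0.104]), array([0.482, 0.156]), 392) 0.056429799140336634
green (array([0.7275, 0.0221]), array([0.072, 0.997]), np.float64(85.87), array([ 0.725, -0.015]), array([0.73 , 0.061]), 363) [ 0.705 -0.014  0.03 ] [0.756 0.06  0.066]
red (array([ 0.728 , -0.0679]), array([0.026, 1.   ]), np.float64(88.53), array([ 0.727, -0.105]), array([ 0.729, -0.028]), 365) [ 0.707 -0.105  0.031] [ 0.759 -0.029  0.064]
yel [0.728 0.214 0.084]
brn [ 0.729 -0.172  0.084]
funnel [ 0.661 -0.421  0.02 ] [ 0.74  -0.345  0.11 ]
scoop [ 0.35  -0.262  0.02 ] [ 0.493 -0.181  0.037]
ram [0.396 0.282 0.02 ] [0.477 0.365 0.053]
amber [0.527 0.373 0.02 ] [0.603 0.444 0.13 ]
mug [0.674 0.305 0.02 ] [0.759 0.415 0.085]
turq [ 0.368 -0.116  0.021] [ 0.452 -0.034  0.057]
pink [0.274 0.116 0.022] [0.353 0.2   0.058]
```

```bash
cat >> h.py <<'E'
from scipy.spatial.transform import Rotation as R
def pose():
    o=bot.get_obs(); return np.array(o['eef_pos']),R.from_quat(o['tool_rot']),o
def Rt(a,j):  # approach dir a, jaw dir j -> rotation
    a=np.array(a,float);a/=np.linalg.norm(a); j=np.array(j,float); j-=a*(a@j); j/=np.linalg.norm(j)
    return R.from_matrix(np.c_[a,np.cross(j,a),j])
def go(pos,Rtgt=None,label=''):
    P,r,o=pose(); Rtgt=r if Rtgt is None else Rtgt
    t=r.inv().apply(np.array(pos)-P)/0.25; w=(r.inv()*Rtgt).as_rotvec()/0.5
    print(label,'t',t.round(3).tolist(),'w',w.round(3).tolist(),'rows~',np.ceil(max(np.linalg.norm(t)*6,np.linalg.norm(w)*4)))
def st():
    P,r,o=pose(); M=r.as_matrix(); print('t=%.2f'%o['clock'],'P',P.round(4),'a',M[:,0].round(3),'jaw',M[:,2].round(3),'q',np.round(o['joint_pos'],2),'F',np.round(o['ft_force'],1),'w',round(o['grip_width'],4))
E
python3 - <<'E'
from h import *
st()
y=np.radians(-5.3); j=np.array([-np.sin(y),np.cos(y),0])
for s in (1,-1): go([0.485,-0.4125,0.23],Rt([0,0,-1],s*j),s)
E
```

```text
t=0.15 P [0.1389 0.4798 0.2306] a [-0.    -0.002 -1.   ] jaw [ 0.278  0.961 -0.002] q [ 1.29  0.24  0.    1.34 -0.    1.57] F [ 0.2 -0.4 -0.1] w 0.0854
1 t [0.008, -2.322, -3.043] w [-0.379, -0.003, -0.0] rows~ 23.0
-1 t [0.008, -2.322, -3.043] w [5.905, -0.0, 0.005] rows~ 24.0
```

Emit:
{"name": "apply_moves", "arguments": {
  "targets": [0, -0.76, -1.0, -0.38, 0, 0, 1, 0, -0.76, -1.0, -0.38, 0, 0, 1, 0, -0.76, -1.0, -0.38, 0, 0, 1, 0, -0.76, -1.0, -0.38, 0, 0, 1, 0, -0.76, -1.0, -0.38, 0, 0, 1, 0, -0.76, -1.0, -0.38, 0, 0, 1, 0, -0.76, -1.0, -0.38, 0, 0, 1, 0, -0.76, -1.0, -0.38, 0, 0, 1, 0, -0.76, -1.0, -0.38, 0, 0, 1]
}}

```text
clock: 0.9
eef_pos: [0.2524, 0.1838, 0.2312]
tool_rot: [-0.475, 0.524, 0.474, 0.524]
ft_force: [-0.0, -0.4, -0.8]
grip_width: 0.0853
```

```bash
python3 - <<'E'
from h import *
st()
y=np.radians(-5.3); j=np.array([-np.sin(y),np.cos(y),0])
for s in (1,-1): go([0.485,-0.4125,0.23],Rt([0,0,-1],s*j),s)
E
```

```text
t=0.90 P [0.2524 0.1838 0.2312] a [ 0.    -0.001 -1.   ] jaw [ 0.098  0.995 -0.001] q [ 0.63 -0.14 -0.4   1.31 -0.    0.73] F [-0.  -0.4 -0.8] w 0.0853
1 t [0.009, -1.16, -2.283] w [-0.011, -0.003, 0.001] rows~ 16.0
-1 t [0.009, -1.16, -2.283] w [6.272, 0.001, 0.004] rows~ 26.0
```

Emit:
{"name": "apply_moves", "arguments": {
  "targets": [0, -0.5, -1.0, 0, 0, 0, 1, 0, -0.5, -1.0, 0, 0, 0, 1, 0, -0.5, -1.0, 0, 0, 0, 1, 0, -0.5, -1.0, 0, 0, 0, 1, 0, -0.5, -1.0, 0, 0, 0, 1, 0, -0.5, -1.0, 0, 0, 0, 1, 0, -0.5, -1.0, 0, 0, 0, 1, 0, -0.5, -1.0, 0, 0, 0, 1]
}}

```text
clock: 1.57
eef_pos: [0.3558, -0.077, 0.2312]
tool_rot: [-0.476, 0.524, 0.474, 0.524]
ft_force: [-0.1, 0.2, 1.3]
grip_width: 0.085
```

Emit:
{"name": "apply_moves", "arguments": {
  "targets": [0, -0.5, -1.0, 0, 0, 0, 1, 0, -0.5, -1.0, 0, 0, 0, 1, 0, -0.5, -1.0, 0, 0, 0, 1, 0, -0.5, -1.0, 0, 0, 0, 1, 0, -0.5, -1.0, 0, 0, 0, 1, 0, -0.5, -1.0, 0, 0, 0, 1, 0, -0.5, -1.0, 0, 0, 0, 1, 0, -0.5, -1.0, 0, 0, 0, 1]
}}

```text
clock: 2.23
eef_pos: [0.4572, -0.3374, 0.2292]
tool_rot: [-0.476, 0.523, 0.476, 0.523]
ft_force: [0.3, 0.6, -0.1]
grip_width: 0.0858
```

```bash
python3 - <<'E'
from h import *
st()
y=np.radians(-5.3); j=np.array([-np.sin(y),np.cos(y),0])
go([0.485,-0.4125,0.23],Rt([0,0,-1],j))
E
```

```text
t=2.23 P [ 0.4572 -0.3374  0.2292] a [-0.    -0.001 -1.   ] jaw [ 0.095  0.995 -0.001] q [-0.64  0.38  0.19  1.38 -0.   -0.54] F [ 0.3  0.6 -0.1] w 0.0858
 t [-0.003, -0.139, -0.288] w [-0.005, -0.002, -0.0] rows~ 2.0
```

Emit:
{"name": "apply_moves", "arguments": {
  "targets": [0, -0.14, -0.29, 0, 0, 0, 1, 0, -0.14, -0.29, 0, 0, 0, 1, 0, -0.14, -0.29, 0, 0, 0, 1, 0, -0.14, -0.29, 0, 0, 0, 1]
}}

```text
clock: 2.57
eef_pos: [0.4839, -0.4087, 0.2285]
tool_rot: [-0.475, 0.523, 0.478, 0.523]
ft_force: [-0.1, -0.2, 0.9]
grip_width: 0.0851
```

```bash
python3 - <<'E'
from h import *
st()
snap('wrist','w1.png')
E
```

```text
t=2.57 P [ 0.4839 -0.4087  0.2285] a [-0.003  0.003 -1.   ] jaw [0.092 0.996 0.003] q [-0.7   0.52  0.41  1.46  0.   -0.61] F [-0.1 -0.2  0.9] w 0.0851
```

View pics/w1.png

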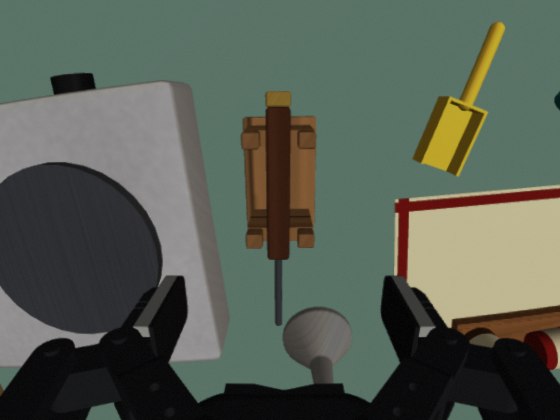

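The wrist picture shows the hook lying in its rest: butt at (278,93), handle end (278,258), rod bend (278,323), uprights at rows 138 and 238. Measuring these.

```bash
python3 - <<'E'
from h import *
img,P,T,p=cloud('wrist')
b=plane(T,p,[(278.5,93),(278,258)],0.092); print('butt,handle end',b.round(4).tolist())
r=plane(T,p,[(278,323)],0.0835); print('rod end',r.round(4).tolist())
u=plane(T,p,[(250,139),(307,138),(254,238),(306,237)],0.086); print('uprights',u.round(4).tolist(),u.mean(0))
e=(b[1]-b[0])[:2];print(np.linalg.norm(e),np.degrees(np.arctan2(e[1],e[0])))
Q=P[80:330,255:330].reshape(-1,3); Q=Q[Q[:,2]>0.088]; 
c=Q[:,:2].mean(0);w,v=np.linalg.eigh(np.cov(Q[:,:2].T));d=v[:,1]*np.sign(v[0,1]);s=(Q[:,:2]-c)@d;print(c,np.degrees(np.arctan2(d[1],d[0])),c+d*s.min(),c+d*s.max())
E
```

```text
butt,handle end [[0.3994, -0.4051, 0.092], [0.5394, -0.4192, 0.092]]
rod end [[0.6151, -0.4267, 0.0835]]
uprights [[0.4332, -0.4319, 0.086], [0.4367, -0.3854, 0.086], [0.5206, -0.439, 0.086], [0.524, -0.3926, 0.086]] [ 0.47861101 -0.4122319   0.086     ]
0.1406954425771219 -5.728309686947601
[ 0.46381152 -0.41230064] -5.517074736869984 [ 0.39779085 -0.40592371] [ 0.54138366 -0.41979332]
```

```bash
python3 - <<'E'
from h import *
img,P,T,p=cloud('top')
for v in (170,200,220,240): print(v,[P[v,u].round(3).tolist() for u in (434,437,440,445,460)])
y=np.radians(-5.6); j=np.array([-np.sin(y),np.cos(y),0])
go([0.485,-0.4141,0.061],Rt([0,0,-1],j))
E
```

```text
170 [[0.637, -0.495, -0.0], [0.626, -0.49, 0.044], [0.62, -0.49, 0.071], [0.615, -0.498, 0.09], [0.617, -0.544, 0.084]]
200 [[0.539, -0.49, 0.005], [0.534, -0.49, 0.034], [0.528, -0.488, 0.067], [0.525, -0.496, 0.085], [0.523, -0.536, 0.097]]
220 [[0.477, -0.49, -0.002], [0.473, -0.491, 0.025], [0.469, -0.489, 0.056], [0.465, -0.495, 0.083], [0.466, -0.539, 0.081]]
240 [[0.413, -0.486, 0.005], [0.412, -0.491, 0.017], [0.409, -0.489, 0.05], [0.406, -0.491, 0.087], [0.407, -0.537, 0.08]]
 t [0.675, -0.009, -0.026] w [0.013, 0.005, -0.005] rows~ 5.0
```

Emit:
{"name": "apply_moves", "arguments": {
  "targets": [0, -0.01, -0.026, 0.013, 0, 0, 0.6, 0.1, -0.01, -0.026, 0.013, 0, 0, 0.6, 0.2, -0.01, -0.026, 0.013, 0, 0, 0.6, 0.3, -0.01, -0.026, 0.013, 0, 0, 0.6, 0.4, -0.01, -0.026, 0.013, 0, 0, 0.6, 0.5, -0.01, -0.026, 0.013, 0, 0, 0.6, 0.6, -0.01, -0.026, 0.013, 0, 0, 0.6, 0.675, -0.01, -0.026, 0.013, 0, 0, 0.6, 0.675, -0.01, -0.026, 0.013, 0, 0, 0.6, 0.675, -0.01, -0.026, 0.013, 0, 0, 0.6]
}}

```text
clock: 3.45
eef_pos: [0.4849, -0.4142, 0.0628]
tool_rot: [-0.475, 0.524, 0.476, 0.524]
ft_force: [-0.1, -0.0, 0.1]
grip_width: 0.0513
```

```bash
python3 - <<'E'
from h import *
st()
y=np.radians(-5.6); j=np.array([-np.sin(y),np.cos(y),0])
go([0.485,-0.4141,0.061],Rt([0,0,-1],j))
snap('wrist','w2.png')
E
```

```text
t=3.45 P [ 0.4849 -0.4142  0.0628] a [-0.001  0.001 -1.   ] jaw [0.097 0.995 0.001] q [-0.71  0.62  0.14  1.09  0.   -0.61] F [-0.1 -0.   0.1] w 0.0513
 t [0.007, -0.0, 0.0] w [0.001, 0.002, -0.003] rows~ 1.0
```

View pics/w2.png

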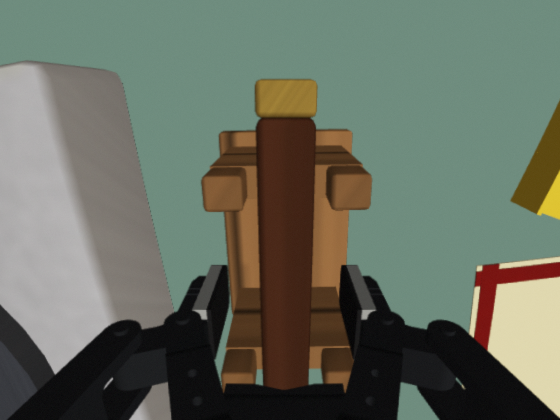

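Fingers straddle the handle (285,250), between the uprights, roughly centred. Closing.

Emit:
{"name": "apply_moves", "arguments": {
  "targets": [0.005, 0, 0, 0, 0, 0, 0, 0.005, 0, 0, 0, 0, 0, 0, 0.005, 0, 0, 0, 0, 0, 0, 0.005, 0, 0, 0, 0, 0, 0, 0.005, 0, 0, 0, 0, 0, 0, 0.005, 0, 0, 0, 0, 0, 0, 0.005, 0, 0, 0, 0, 0, 0, 0.005, 0, 0, 0, 0, 0, 0]
}}

```text
clock: 4.17
eef_pos: [0.4864, -0.4163, 0.0635]
tool_rot: [-0.476, 0.524, 0.474, 0.524]
ft_force: [-1.1, 1.0, 6.2]
grip_width: 0.0194
```

Emit:
{"name": "apply_moves", "arguments": {
  "targets": [-0.08, 0, 0, 0, 0, 0, 0, -0.16, 0, 0, 0, 0, 0, 0, -0.24, 0, 0, 0, 0, 0, 0, -0.32, 0, 0, 0, 0, 0, 0, -0.4, 0, 0, 0, 0, 0, 0, -0.48, 0, 0, 0, 0, 0, 0, -0.48, 0, 0, 0, 0, 0, 0]
}}

```text
clock: 4.75
eef_pos: [0.487, -0.4173, 0.1863]
tool_rot: [-0.478, 0.524, 0.472, 0.524]
ft_force: [0.5, -0.7, -0.2]
grip_width: 0.019
```

```bash
python3 - <<'E'
from h import *
st()
snap('wrist','w3.png');snap('top','t3.png');snap('side','s3.png')
E
```

```text
t=4.75 P [ 0.487  -0.4173  0.1863] a [ 0.006 -0.006 -1.   ] jaw [ 0.098  0.995 -0.005] q [-0.71  0.54  0.33  1.35 -0.   -0.61] F [ 0.5 -0.7 -0.2] w 0.019
```

View pics/w3.png

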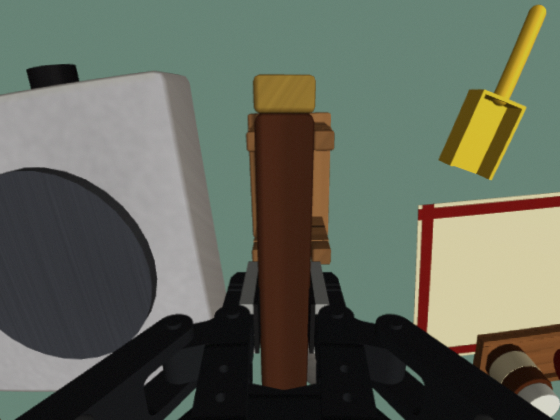

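View pics/s3.png

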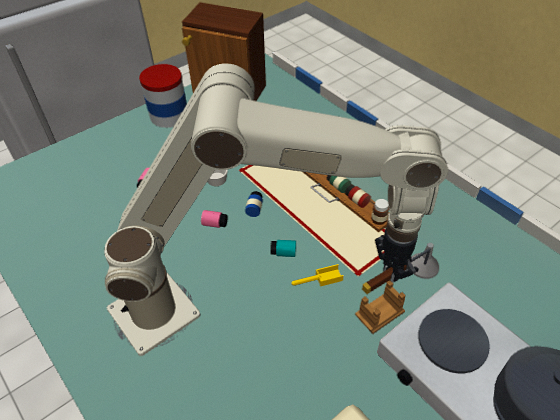

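```bash
python3 - <<'E'
from h import *
img,P,T,p=cloud('top')
im=cv2.imread('pics/t3.png'); cv2.imwrite('pics/t3c.png',cv2.resize(im[100:250,190:440],None,fx=3.2,fy=3.2,interpolation=cv2.INTER_CUBIC))
go([0.539,0.012,0.186],Rt([0,0,-1],[0,1,0]))
E
```

```text
t [-0.022, -0.048, 1.722] w [-0.197, 0.001, -0.002] rows~ 11.0
```

View pics/t3c.png

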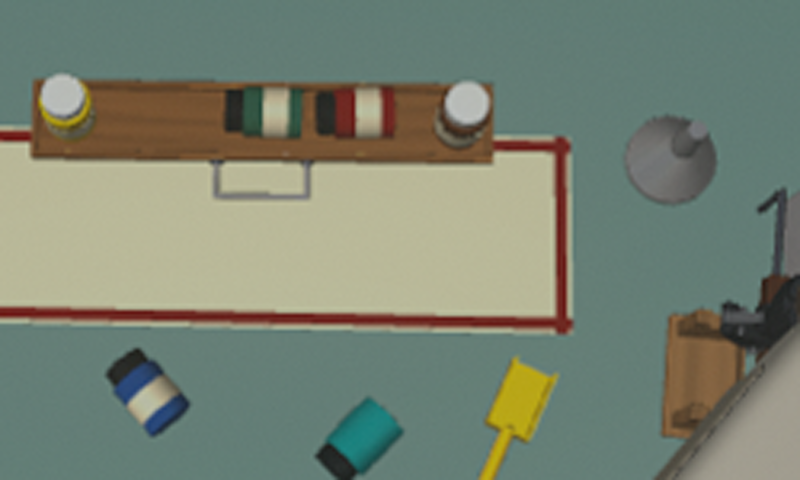

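The hook in the gripper shows its bend at (434,160) and tip at (427.5,166) in full-picture pixels; checking against the predicted tip.

```bash
python3 - <<'E'
from h import *
img,P,T,p=cloud('top'); Pp,r,o=pose()
for q in ([0.047,-0.13,0],[-0.0165,-0.13,0]): 
    X=Pp+r.apply(q); print(X.round(3),proj(T,p,X).round(1))
E
```

```text
[ 0.614 -0.428  0.133] [[425.9 166.4]]
[ 0.614 -0.428  0.197] [[433.  160.8]]
```

Emit:
{"name": "apply_moves", "arguments": {
  "targets": [0, -0.03, 0.5, -0.1, 0, 0, 0, 0, -0.05, 1.0, -0.196, 0, 0, 0, 0, -0.05, 1.0, -0.196, 0, 0, 0, 0, -0.05, 1.0, -0.196, 0, 0, 0, 0, -0.05, 1.0, -0.196, 0, 0, 0, 0, -0.05, 1.0, -0.196, 0, 0, 0, 0, -0.05, 1.0, -0.196, 0, 0, 0]
}}

```text
clock: 5.48
eef_pos: [0.5215, -0.1605, 0.1792]
tool_rot: [-0.5, 0.498, 0.504, 0.498]
ft_force: [-0.2, -1.0, -1.7]
grip_width: 0.0191
```

```bash
python3 - <<'E'
from h import *
st();go([0.539,0.012,0.186],Rt([0,0,-1],[0,1,0]))
E
```

```text
t=5.48 P [ 0.5215 -0.1605  0.1792] a [-0.004  0.005 -1.   ] jaw [-0.008  1.     0.005] q [-0.3   0.36  0.03  1.25  0.   -0.31] F [-0.2 -1.  -1.7] w 0.0191
 t [-0.024, -0.076, 0.689] w [0.017, 0.01, -0.008] rows~ 5.0
```

Emit:
{"name": "apply_moves", "arguments": {
  "targets": [-0.024, -0.076, 0.69, 0.017, 0.01, -0.008, 0, -0.024, -0.076, 0.69, 0.017, 0.01, -0.008, 0, -0.024, -0.076, 0.69, 0.017, 0.01, -0.008, 0, -0.024, -0.076, 0.69, 0.017, 0.01, -0.008, 0, -0.024, -0.076, 0.69, 0.017, 0.01, -0.008, 0, -0.024, -0.076, 0.69, 0.017, 0.01, -0.008, 0, -0.024, -0.076, 0.69, 0.017, 0.01, -0.008, 0, -0.024, -0.076, 0.69, 0.017, 0.01, -0.008, 0]
}}

```text
clock: 6.15
eef_pos: [0.5406, 0.0031, 0.1862]
tool_rot: [-0.499, 0.504, 0.496, 0.502]
ft_force: [-0.0, -0.1, -1.5]
grip_width: 0.0194
```

```bash
python3 - <<'E'
from h import *
st();go([0.539,0.012,0.12],Rt([0,0,-1],[0,1,0]))
snap('wrist','w4.png');snap('side','s4.png')
im=cv2.imread('pics/s4.png'); cv2.imwrite('pics/s4c.png',cv2.resize(im[110:260,230:430],None,fx=4,fy=4,interpolation=cv2.INTER_CUBIC))
E
```

```text
t=6.15 P [0.5406 0.0031 0.1862] a [ 0.002 -0.006 -1.   ] jaw [ 0.01   1.    -0.006] q [ 0.01  0.34  0.03  1.25 -0.01  0.02] F [-0.  -0.1 -1.5] w 0.0194
 t [0.265, 0.007, 0.037] w [-0.02, -0.011, 0.004] rows~ 2.0
```

View pics/s4c.png

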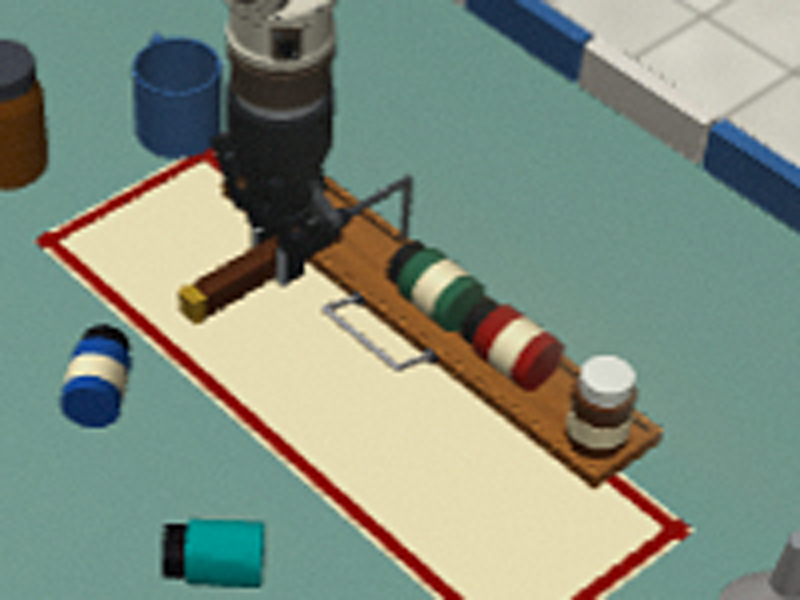

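View pics/w4.png

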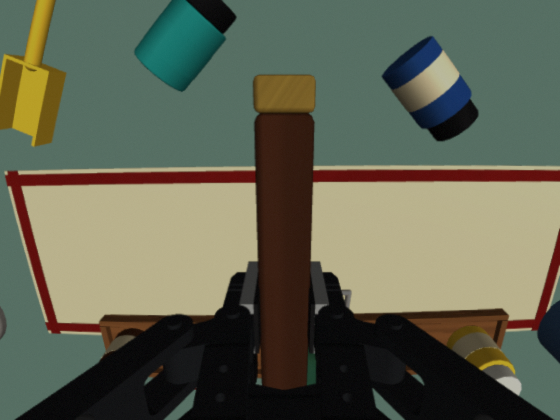

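Side crop: tip at crop (407,240) → full (331.8,170). Loop bar runs from crop (327,308) to (402,365).

```bash
python3 - <<'E'
from h import *
img,P,T,p=cloud('side'); Pp,r,o=pose()
for q in ([0.047,-0.13,0],[-0.0165,-0.13,0]): 
    X=Pp+r.apply(q); u=proj(T,p,X)[0]; print(X.round(3),u.round(1),((u-[230,110])*4).round())
f=lambda x,y:(x/4+230,y/4+110)
print('bar',plane(T,p,[f(327,308),f(402,365)],0.022).round(3).tolist())
print('tray front corner etc',plane(T,p,[f(597,486),f(660,432)],0.012).round(3).tolist())
print('wires at tray',plane(T,p,[f(360,298),f(436,355)],0.022).round(3).tolist())
E
```

```text
[0.671 0.001 0.14 ] [330.  168.9] [400. 236.]
[0.671 0.001 0.204] [331.1 153.9] [405. 176.]
bar [[0.653, 0.062, 0.022], [0.656, -0.027, 0.022]]
tray front corner etc [[0.691, -0.215, 0.012], [0.771, -0.209, 0.012]]
wires at tray [[0.682, 0.053, 0.022], [0.686, -0.037, 0.022]]
```

```bash
python3 - <<'E'
from h import *
st();go([0.5415,0.014,0.057],Rt([0,0,-1],[0,1,0]))
E
```

```text
t=6.25 P [0.5409 0.0027 0.1867] a [ 0.003 -0.005 -1.   ] jaw [ 0.011  1.    -0.005] q [ 0.01  0.34  0.03  1.25 -0.01  0.02] F [-0.  -0.7 -1.4] w 0.019
 t [0.519, -0.0, 0.048] w [-0.023, -0.011, 0.006] rows~ 4.0
```

Emit:
{"name": "apply_moves", "arguments": {
  "targets": [0.0, 0, 0.048, -0.02, -0.01, 0.006, 0, 0.06, 0, 0.048, -0.02, -0.01, 0.006, 0, 0.12, 0, 0.048, -0.02, -0.01, 0.006, 0, 0.18, 0, 0.048, -0.02, -0.01, 0.006, 0, 0.24, 0, 0.048, -0.02, -0.01, 0.006, 0, 0.3, 0, 0.048, -0.02, -0.01, 0.006, 0, 0.36, 0, 0.048, -0.02, -0.01, 0.006, 0, 0.4, 0, 0.048, -0.02, -0.01, 0.006, 0, 0.44, 0, 0.048, -0.02, -0.01, 0.006, 0, 0.48, 0, 0.048, -0.02, -0.01, 0.006, 0, 0.515, 0, 0.048, -0.02, -0.01, 0.006, 0, 0.515, 0, 0.048, -0.02, -0.01, 0.006, 0]
}}

```text
clock: 7.25
eef_pos: [0.5407, 0.0157, 0.0567]
tool_rot: [-0.5, 0.5, 0.501, 0.499]
ft_force: [0.1, 0.7, -1.6]
grip_width: 0.0187
```

```bash
python3 - <<'E'
from h import *
st()
snap('side','s5.png');snap('top','t5.png')
im=cv2.imread('pics/s5.png'); cv2.imwrite('pics/s5c.png',cv2.resize(im[110:260,230:430],None,fx=4,fy=4,interpolation=cv2.INTER_CUBIC))
E
```

```text
t=7.25 P [0.5407 0.0157 0.0567] a [-0.002 -0.    -1.   ] jaw [-0.001  1.    -0.   ] q [ 0.03  0.46 -0.16  0.95  0.    0.03] F [ 0.1  0.7 -1.6] w 0.0187
```

View pics/s5c.png

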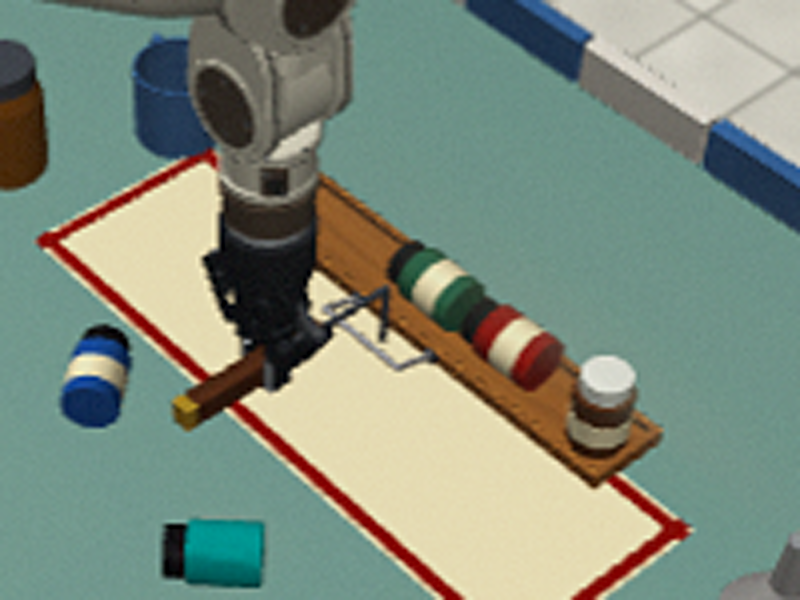

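The tip (crop 384,340) is down inside the loop, with no contact force. Now I drag slowly toward the robot.

Emit:
{"name": "apply_moves", "arguments": {
  "targets": [0, 0.015, 0, 0, 0, 0, 0, 0, 0.03, 0, 0, 0, 0, 0, 0, 0.045, 0, 0, 0, 0, 0, 0, 0.06, 0, 0, 0, 0, 0, 0, 0.075, 0, 0, 0, 0, 0, 0, 0.09, 0, 0, 0, 0, 0, 0, 0.105, 0, 0, 0, 0, 0, 0, 0.12, 0, 0, 0, 0, 0, 0, 0.135, 0, 0, 0, 0, 0, 0, 0.15, 0, 0, 0, 0, 0, 0, 0.165, 0, 0, 0, 0, 0, 0, 0.18, 0, 0, 0, 0, 0]
}}

```text
clock: 8.35
eef_pos: [0.4971, 0.0157, 0.0587]
tool_rot: [0.501, -0.499, -0.5, -0.5]
ft_force: [5.3, 0.6, -1.8]
grip_width: 0.0189
```

Emit:
{"name": "apply_moves", "arguments": {
  "targets": [0, 0.015, 0, 0, 0, 0, 0, 0, 0.03, 0, 0, 0, 0, 0, 0, 0.045, 0, 0, 0, 0, 0, 0, 0.06, 0, 0, 0, 0, 0, 0, 0.075, 0, 0, 0, 0, 0, 0, 0.09, 0, 0, 0, 0, 0, 0, 0.105, 0, 0, 0, 0, 0, 0, 0.12, 0, 0, 0, 0, 0, 0, 0.135, 0, 0, 0, 0, 0, 0, 0.15, 0, 0, 0, 0, 0]
}}

```text
clock: 9.18
eef_pos: [0.4595, 0.0157, 0.0587]
tool_rot: [0.501, -0.499, -0.5, -0.5]
ft_force: [4.8, 0.3, -2.3]
grip_width: 0.0191
```

```bash
python3 - <<'E'
from h import *
st()
snap('side','s6.png');snap('top','t6.png')
im=cv2.imread('pics/s6.png'); cv2.imwrite('pics/s6c.png',cv2.resize(im[110:260,230:430],None,fx=4,fy=4,interpolation=cv2.INTER_CUBIC))
E
```

```text
t=9.18 P [0.4595 0.0157 0.0587] a [ 0.002  0.    -1.   ] jaw [-0.001  1.     0.   ] q [ 0.03  0.32 -0.38  0.87 -0.    0.03] F [ 4.8  0.3 -2.3] w 0.0191
```

View pics/s6c.png

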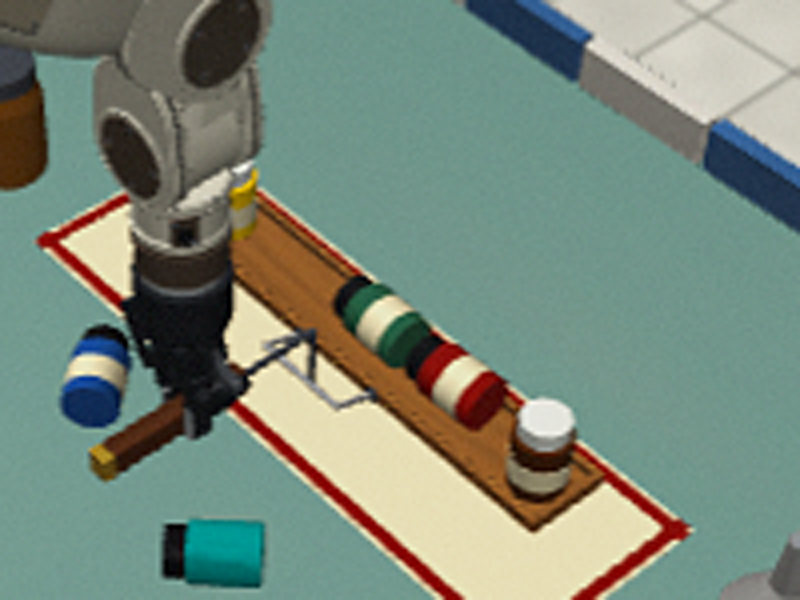

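View pics/t6.png

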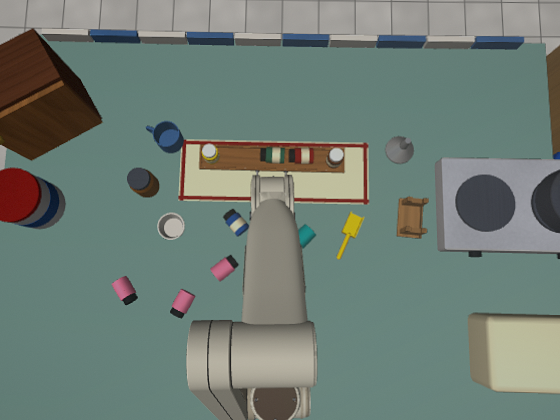

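Emit:
{"name": "apply_moves", "arguments": {
  "targets": [0, 0.015, 0, 0, 0, 0, 0, 0, 0.03, 0, 0, 0, 0, 0, 0, 0.045, 0, 0, 0, 0, 0, 0, 0.06, 0, 0, 0, 0, 0, 0, 0.075, 0, 0, 0, 0, 0, 0, 0.09, 0, 0, 0, 0, 0, 0, 0.105, 0, 0, 0, 0, 0, 0, 0.12, 0, 0, 0, 0, 0, 0, 0.135, 0, 0, 0, 0, 0, 0, 0.15, 0, 0, 0, 0, 0, 0, 0.15, 0, 0, 0, 0, 0, 0, 0.15, 0, 0, 0, 0, 0]
}}

```text
clock: 10.28
eef_pos: [0.4214, 0.0157, 0.0585]
tool_rot: [0.5, -0.5, -0.5, -0.5]
ft_force: [2.1, -0.3, -0.4]
grip_width: 0.0186
```

```bash
python3 - <<'E'
from h import *
st()
snap('side','s7.png')
im=cv2.imread('pics/s7.png'); cv2.imwrite('pics/s7c.png',cv2.resize(im[110:260,220:420],None,fx=4,fy=4,interpolation=cv2.INTER_CUBIC))
E
```

```text
t=10.28 P [0.4214 0.0157 0.0585] a [ 0.  0. -1.] jaw [-0.001  1.     0.   ] q [ 0.04  0.25 -0.47  0.84  0.    0.04] F [ 2.1 -0.3 -0.4] w 0.0186
```

View pics/s7c.png

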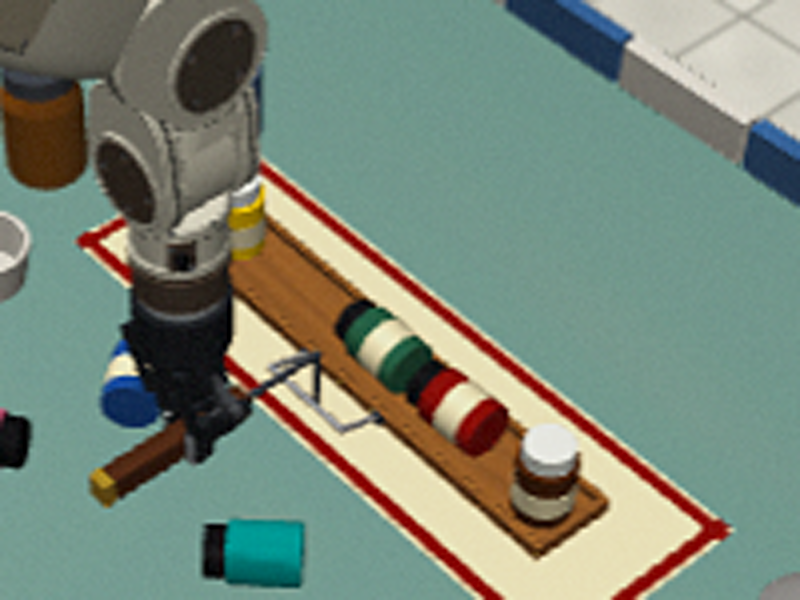

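The tray lies within the mat, clear of the border. Now I ease the hook off the bar and lift it out.

Emit:
{"name": "apply_moves", "arguments": {
  "targets": [0, -0.02, 0, 0, 0, 0, 0, 0, -0.04, 0, 0, 0, 0, 0, -0.04, -0.04, 0, 0, 0, 0, 0, -0.1, -0.04, 0, 0, 0, 0, 0, -0.16, -0.04, 0, 0, 0, 0, 0, -0.24, -0.04, 0, 0, 0, 0, 0, -0.32, -0.04, 0, 0, 0, 0, 0, -0.4, -0.04, 0, 0, 0, 0, 0, -0.48, -0.04, 0, 0, 0, 0, 0, -0.52, -0.04, 0, 0, 0, 0, 0, -0.52, -0.04, 0, 0, 0, 0, 0]
}}

```text
clock: 11.25
eef_pos: [0.4328, 0.0157, 0.1902]
tool_rot: [0.501, -0.499, -0.499, -0.501]
ft_force: [0.6, 0.1, -1.4]
grip_width: 0.019
```

```bash
python3 - <<'E'
from h import *
st()
snap('side','s8.png')
im=cv2.imread('pics/s8.png'); cv2.imwrite('pics/s8c.png',cv2.resize(im[110:260,220:420],None,fx=4,fy=4,interpolation=cv2.INTER_CUBIC))
y=np.radians(-5.6); j=np.array([-np.sin(y),np.cos(y),0])
go([0.486,-0.415,0.186],Rt([0,0,-1],j))
E
```

```text
t=11.25 P [0.4328 0.0157 0.1902] a [ 0.003  0.    -1.   ] jaw [-0.001  1.     0.   ] q [ 0.04  0.13 -0.24  1.2  -0.    0.04] F [ 0.6  0.1 -1.4] w 0.019
 t [0.011, -0.214, -1.723] w [0.198, 0.0, 0.003] rows~ 11.0
```

View pics/s8c.png

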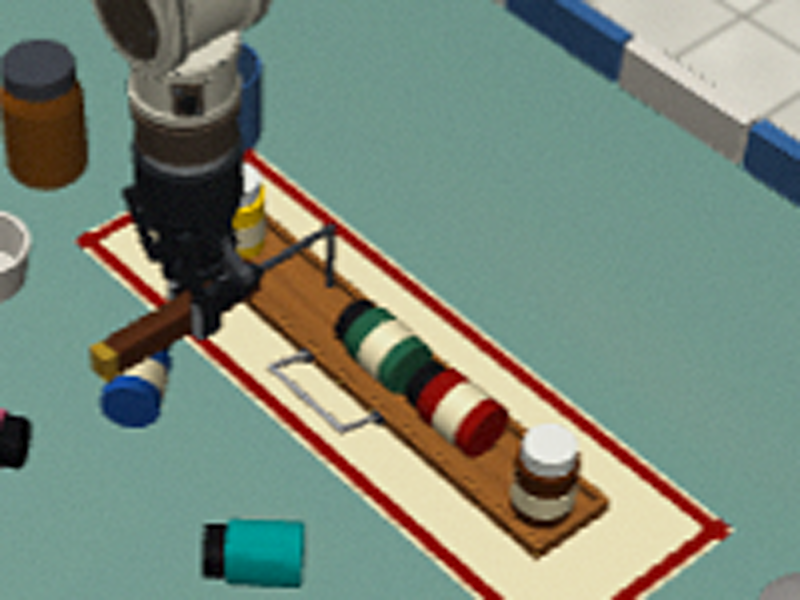

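Emit:
{"name": "apply_moves", "arguments": {
  "targets": [0, -0.05, -0.4, 0.05, 0, 0, 0, 0, -0.12, -1.0, 0.12, 0, 0, 0, 0, -0.12, -1.0, 0.12, 0, 0, 0, 0, -0.12, -1.0, 0.12, 0, 0, 0, 0, -0.12, -1.0, 0.12, 0, 0, 0, 0, -0.12, -1.0, 0.12, 0, 0, 0, 0, -0.12, -1.0, 0.12, 0, 0, 0, 0, -0.12, -1.0, 0.12, 0, 0, 0]
}}

```text
clock: 11.97
eef_pos: [0.4608, -0.2361, 0.186]
tool_rot: [-0.483, 0.516, 0.485, 0.515]
ft_force: [-0.4, 0.6, -1.6]
grip_width: 0.0187
```

```bash
python3 - <<'E'
from h import *
st()
y=np.radians(-5.6); j=np.array([-np.sin(y),np.cos(y),0])
go([0.486,-0.415,0.186],Rt([0,0,-1],j))
E
```

```text
t=11.97 P [ 0.4608 -0.2361  0.186 ] a [-0.003  0.002 -1.   ] jaw [0.063 0.998 0.002] q [-0.47  0.3  -0.03  1.24  0.   -0.41] F [-0.4  0.6 -1.6] w 0.0187
 t [-0.002, -0.146, -0.708] w [0.069, 0.004, -0.006] rows~ 5.0
```

Emit:
{"name": "apply_moves", "arguments": {
  "targets": [0, -0.15, -0.71, 0.07, 0, 0, 0, 0, -0.15, -0.71, 0.07, 0, 0, 0, 0, -0.15, -0.71, 0.07, 0, 0, 0, 0, -0.15, -0.71, 0.07, 0, 0, 0, 0, -0.15, -0.71, 0.07, 0, 0, 0, 0, -0.15, -0.71, 0.07, 0, 0, 0, 0, -0.15, -0.71, 0.07, 0, 0, 0, 0, -0.15, -0.71, 0.07, 0, 0, 0]
}}

```text
clock: 12.63
eef_pos: [0.4888, -0.4114, 0.1872]
tool_rot: [-0.475, 0.522, 0.477, 0.523]
ft_force: [0.4, 0.2, -1.6]
grip_width: 0.0189
```

```bash
python3 - <<'E'
from h import *
st()
snap('wrist','w9.png');snap('top','t9.png');snap('side','s9.png')
im=cv2.imread('pics/s9.png'); cv2.imwrite('pics/s9c.png',cv2.resize(im[200:340,330:480],None,fx=4,fy=4,interpolation=cv2.INTER_CUBIC))
im=cv2.imread('pics/t9.png'); cv2.imwrite('pics/t9c.png',cv2.resize(im[110:260,190:440],None,fx=3.2,fy=3.2,interpolation=cv2.INTER_CUBIC))
E
```

```text
t=12.63 P [ 0.4888 -0.4114  0.1872] a [-0.001  0.003 -1.   ] jaw [0.092 0.996 0.003] q [-0.7   0.54  0.34  1.37  0.   -0.61] F [ 0.4  0.2 -1.6] w 0.0189
```

View pics/s9c.png

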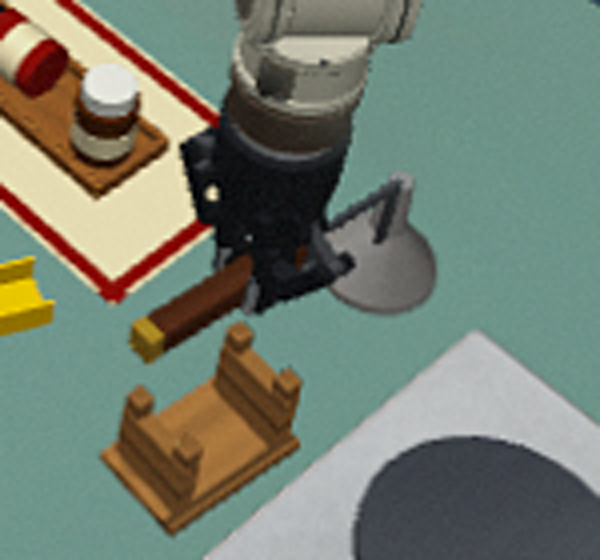

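View pics/w9.png

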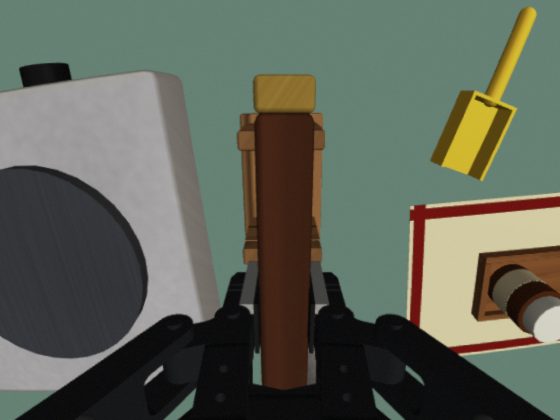

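View pics/t9c.png

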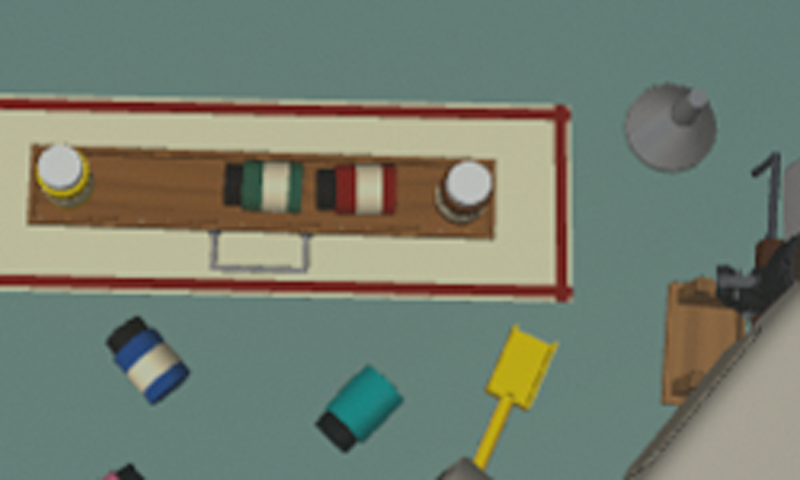

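```bash
python3 - <<'E'
from h import *
y=np.radians(-5.6); j=np.array([-np.sin(y),np.cos(y),0])
go([0.486,-0.4145,0.065],Rt([0,0,-1],j))
E
```

```text
t [0.494, 0.012, -0.012] w [0.012, 0.001, 0.001] rows~ 3.0
```

Emit:
{"name": "apply_moves", "arguments": {
  "targets": [0, 0.012, -0.012, 0.012, 0, 0, 0, 0.07, 0.012, -0.012, 0.012, 0, 0, 0, 0.14, 0.012, -0.012, 0.012, 0, 0, 0, 0.21, 0.012, -0.012, 0.012, 0, 0, 0, 0.28, 0.012, -0.012, 0.012, 0, 0, 0, 0.34, 0.012, -0.012, 0.012, 0, 0, 0, 0.38, 0.012, -0.012, 0.012, 0, 0, 0, 0.38, 0.012, -0.012, 0.012, 0, 0, 0, 0.38, 0.012, -0.012, 0.012, 0, 0, 0]
}}

```text
clock: 13.53
eef_pos: [0.4857, -0.416, 0.0934]
tool_rot: [-0.474, 0.524, 0.475, 0.524]
ft_force: [0.0, 0.3, -1.3]
grip_width: 0.0193
```

```bash
python3 - <<'E'
from h import *
st()
snap('wrist','w10.png')
y=np.radians(-5.6); j=np.array([-np.sin(y),np.cos(y),0])
go([0.486,-0.4145,0.065],Rt([0,0,-1],j))
E
```

```text
t=13.53 P [ 0.4857 -0.416   0.0934] a [ 0.     0.001 -1.   ] jaw [0.099 0.995 0.001] q [-0.71  0.6   0.18  1.16  0.   -0.61] F [ 0.   0.3 -1.3] w 0.0193
 t [0.117, 0.002, 0.008] w [-0.004, -0.001, 0.004] rows~ 1.0
```

View pics/w10.png

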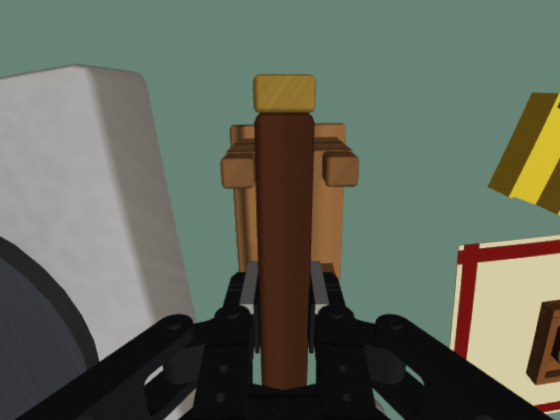

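Emit:
{"name": "apply_moves", "arguments": {
  "targets": [0.03, 0, 0.008, 0, 0, 0, 0, 0.06, 0, 0.008, 0, 0, 0, 0, 0.09, 0, 0.008, 0, 0, 0, 0, 0.115, 0, 0.008, 0, 0, 0, 0, 0.115, 0, 0.008, 0, 0, 0, 0, 0.115, 0, 0.008, 0, 0, 0, 0]
}}

```text
clock: 14.08
eef_pos: [0.4859, -0.4142, 0.0641]
tool_rot: [-0.474, 0.524, 0.474, 0.525]
ft_force: [0.8, 0.4, -0.7]
grip_width: 0.0192
```

```bash
python3 - <<'E'
from h import *
st()
E
```

```text
t=14.08 P [ 0.4859 -0.4142  0.0641] a [ 0.  0. -1.] jaw [0.1   0.995 0.   ] q [-0.71  0.62  0.14  1.09  0.   -0.61] F [ 0.8  0.4 -0.7] w 0.0192
```

Open to 0.6, wait, then lift.

Emit:
{"name": "apply_moves", "arguments": {
  "targets": [0.003, 0, 0, 0, 0, 0, 0.2, 0.003, 0, 0, 0, 0, 0, 0.4, 0.003, 0, 0, 0, 0, 0, 0.6, 0.003, 0, 0, 0, 0, 0, 0.6, 0.003, 0, 0, 0, 0, 0, 0.6, 0.003, 0, 0, 0, 0, 0, 0.6]
}}

```text
clock: 14.58
eef_pos: [0.4863, -0.4145, 0.0642]
tool_rot: [-0.475, 0.524, 0.474, 0.525]
ft_force: [0.0, -0.4, 0.1]
grip_width: 0.0515
```

Emit:
{"name": "apply_moves", "arguments": {
  "targets": [-0.05, 0, 0, 0, 0, 0, 0.6, -0.1, 0, 0, 0, 0, 0, 0.6, -0.2, 0, 0, 0, 0, 0, 0.6, -0.3, 0, 0, 0, 0, 0, 0.6, -0.45, 0, 0, 0, 0, 0, 0.6, -0.6, 0, 0, 0, 0, 0, 0.6, -0.7, 0, 0, 0, 0, 0, 0.6, -0.7, 0, 0, 0, 0, 0, 0.6]
}}

```text
clock: 15.25
eef_pos: [0.4883, -0.4165, 0.247]
tool_rot: [-0.479, 0.523, 0.47, 0.525]
ft_force: [1.1, -0.5, 1.5]
grip_width: 0.0511
```

```bash
python3 - <<'E'
from h import *
st()
snap('wrist','w11.png');snap('side','s11.png')
im=cv2.imread('pics/s11.png'); cv2.imwrite('pics/s11c.png',cv2.resize(im[200:340,330:480],None,fx=4,fy=4,interpolation=cv2.INTER_CUBIC))
E
```

```text
t=15.25 P [ 0.4883 -0.4165  0.247 ] a [ 0.011 -0.009 -1.   ] jaw [ 0.1    0.995 -0.007] q [-0.71  0.52  0.46  1.49  0.   -0.61] F [ 1.1 -0.5  1.5] w 0.0511
```

View pics/w11.png

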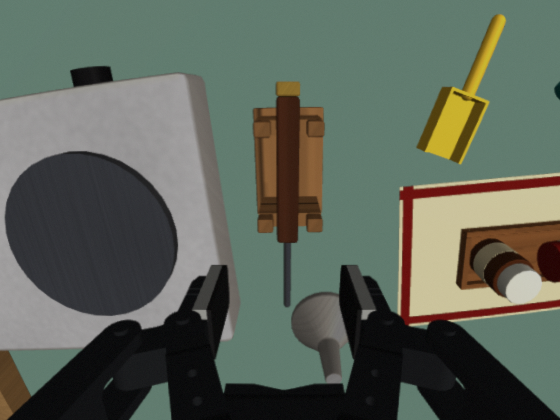

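View pics/s11c.png

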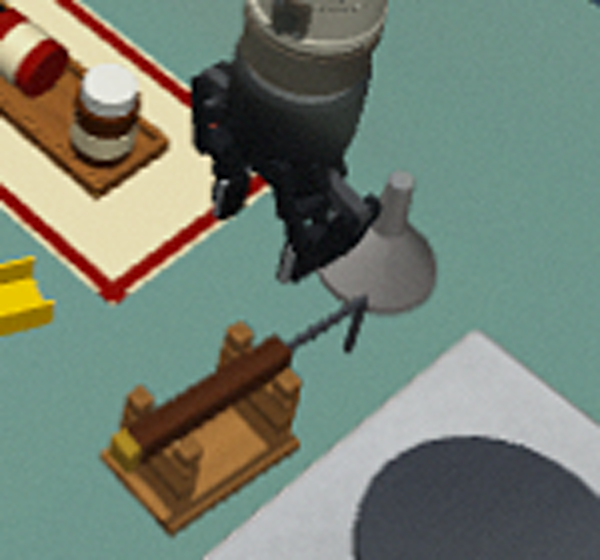

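The hook lies back in both notches (w11: 288,160). Now I measure tray and jars from the t9 top picture.

```bash
cat >> h.py <<'E'
def line(Q):
    c=Q[:,:2].mean(0); w,v=np.linalg.eigh(np.cov(Q[:,:2].T)); d=v[:,1]
    if d[0]<0:d=-d
    s=(Q[:,:2]-c)@d; return (c+d*(s.min()+s.max())/2).round(4),np.degrees(np.arctan2(d[1],d[0])).round(2),(c+d*s.min()).round(3),(c+d*s.max()).round(3),len(Q)
def box(P,b,zr):
    x0,y0,x1,y1=b; Q=P[y0:y1,x0:x1].reshape(-1,3); return Q[(Q[:,2]>zr[0])&(Q[:,2]<zr[1])]
E
python3 - <<'E'
from h import *
img,P,T,p=cloud('top')
f=lambda x,y:(x/3.2+190,y/3.2+110)
t=plane(T,p,[f(31,146),f(495,160),f(494,239),f(28,224)],0.017); print('tray',t.round(3).tolist(),t.mean(0).round(3))
print('yaw',np.degrees(np.arctan2(*( -(t[0]-t[1])[:2]*[1,-1]))),np.degrees(np.arctan2(*( -(t[3]-t[2])[:2]*[1,-1]))))
print('bar',plane(T,p,[f(213,268),f(307,270)],0.025).round(3).tolist())
for n,b in dict(green=(258,150,286,182),red=(288,150,316,182),blue=(222,205,252,240)).items():
    Q=box(P,b,(0.03,0.08)); print(n,line(Q),'zmax',np.percentile(Q[:,2],95).round(3))
for n,b in dict(yel=(198,150,222,178),brn=(325,150,348,180)).items():
    Q=box(P,b,(0.078,0.1)); print(n,Q.mean(0).round(3))
E
```

```text
tray [[0.665, 0.249, 0.017], [0.66, -0.21, 0.017], [0.58, -0.209, 0.017], [0.586, 0.249, 0.017]] [0.623 0.02  0.017]
yaw -0.6484762113778169 -0.7442260880857989
bar [[0.544, 0.066, 0.025], [0.544, -0.026, 0.025]]
green (array([0.6205, 0.0211]), np.float64(86.68), array([ 0.618, -0.017]), array([0.623, 0.059]), 368) zmax 0.06
red (array([ 0.6188, -0.0704]), np.float64(89.69), array([ 0.619, -0.108]), array([ 0.619, -0.033]), 370) zmax 0.06
blue (array([0.4533, 0.1293]), np.float64(41.19), array([0.425, 0.104]), array([0.482, 0.154]), 372) zmax 0.053
yel [0.628 0.212 0.084]
brn [ 0.619 -0.173  0.084]
```

Blue candidate check: the jars lying on the counter are blue/cream-label (236,222), turquoise (302,238) and pink (124,290), (182,303), (224,268). Only the blue one with a cream label matches jar_f. Enlarging it once before reaching for it.

```bash
python3 - <<'E'
from h import *
im=cv2.imread('pics/t9.png'); cv2.imwrite('pics/t9b.png',cv2.resize(im[195:265,195:335],None,fx=5,fy=5,interpolation=cv2.INTER_CUBIC))
c=np.array([.752,.659,0]);
ph=np.radians(45); a=-c*np.sin(ph)-np.array([0,0,1])*np.cos(ph); J=np.cross(c,[0,0,-1])
grip=np.array([.425,.104,0])+.040*c+[0,0,.026]
print(a,J,'TCP',grip+.015*a,'pre',grip-.11*a)
st(); go(grip-.11*a,Rt(a,J))
E
```

```text
[-0.5317443  -0.46598337 -0.70710678] [-0.659  0.752  0.   ] TCP [0.44710384 0.12337025 0.0153934 ] pre [0.51357187 0.18161817 0.10378175]
t=15.35 P [ 0.4866 -0.415   0.2408] a [ 0.004 -0.003 -1.   ] jaw [ 0.1    0.995 -0.002] q [-0.71  0.52  0.45  1.49  0.   -0.61] F [-0.   0.  -0.7] w 0.0508
 t [0.542, 0.133, 2.386] w [-1.555, 0.636, 1.486] rows~ 15.0
```

View pics/t9b.png

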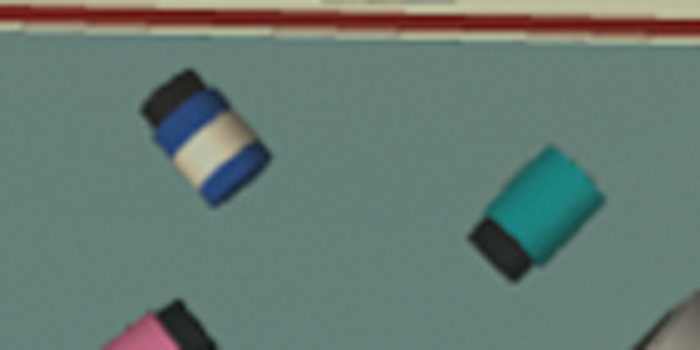

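Emit:
{"name": "apply_moves", "arguments": {
  "targets": [-0.05, 0.05, 0.5, -0.2, 0.1, 0.2, 0.85, -0.1, 0.05, 1.0, -0.5, 0.2, 0.5, 0.85, -0.1, 0.05, 1.0, -0.5, 0.2, 0.5, 0.85, -0.1, 0.05, 1.0, -0.5, 0.2, 0.5, 0.85, -0.1, 0.05, 1.0, -0.5, 0.2, 0.5, 0.85, -0.1, 0.05, 1.0, -0.5, 0.2, 0.5, 0.85, -0.1, 0.05, 1.0, -0.5, 0.2, 0.5, 0.85]
}}

```text
clock: 15.93
eef_pos: [0.4985, -0.1576, 0.2629]
tool_rot: [-0.491, 0.539, 0.576, 0.37]
ft_force: [-0.1, -1.3, 0.1]
grip_width: 0.0726
```

```bash
cat > blue.py <<'E'
from h import *
c=np.array([.752,.659,0]);
ph=np.radians(45); a=-c*np.sin(ph)-np.array([0,0,1])*np.cos(ph); J=np.cross(c,[0,0,-1])
grip=np.array([.425,.104,0])+.040*c+[0,0,.026]
E
python3 - <<'E'
from blue import *
st(); go(grip-.11*a+[0,0,.08],Rt(a,J))
E
```

```text
t=15.93 P [ 0.4985 -0.1576  0.2629] a [-0.245 -0.103 -0.964] jaw [-0.168  0.984 -0.063] q [-0.22  0.46  0.36  1.7  -0.15 -0.36] F [-0.1 -1.3  0.1] w 0.0726
 t [0.15, -0.338, 1.345] w [-1.026, 0.449, 0.986] rows~ 9.0
```

Emit:
{"name": "apply_moves", "arguments": {
  "targets": [0.02, -0.05, 0.25, -0.2, 0.1, 0.2, 0.85, 0.05, -0.2, 0.9, -0.5, 0.22, 0.5, 0.85, 0.05, -0.2, 0.9, -0.5, 0.22, 0.5, 0.85, 0.05, -0.2, 0.9, -0.5, 0.22, 0.5, 0.85, 0.05, -0.2, 0.9, -0.5, 0.22, 0.5, 0.85, 0.05, -0.2, 0.9, -0.5, 0.22, 0.5, 0.85, 0.05, -0.2, 0.9, -0.5, 0.22, 0.5, 0.85]
}}

```text
clock: 16.52
eef_pos: [0.5063, 0.0675, 0.2203]
tool_rot: [-0.492, 0.541, 0.652, 0.2]
ft_force: [-0.6, -1.2, 0.1]
grip_width: 0.0728
```

```bash

python3 - <<'E'
from blue import *
st(); go(grip-.11*a+[0,0,.08],Rt(a,J))
E
```

```text
t=16.52 P [0.5063 0.0675 0.2203] a [-0.436 -0.272 -0.858] jaw [-0.425  0.902 -0.07 ] q [ 0.23  0.7   0.55  1.94 -0.17 -0.15] F [-0.6 -1.2  0.1] w 0.0728
 t [-0.011, -0.25, 0.409] w [-0.527, 0.234, 0.477] rows~ 3.0
```

```bash

python3 - <<'E'
from blue import *
go(grip-.09*a,Rt(a,J))
E
```

```text
t [0.34, -0.396, 0.42] w [-0.527, 0.234, 0.477] rows~ 5.0
```

Emit:
{"name": "apply_moves", "arguments": {
  "targets": [0.05, -0.1, 0.15, -0.2, 0.08, 0.18, 0.85, 0.1, -0.2, 0.3, -0.35, 0.15, 0.32, 0.85, 0.2, -0.35, 0.42, -0.527, 0.234, 0.477, 0.85, 0.28, -0.396, 0.42, -0.527, 0.234, 0.477, 0.85, 0.34, -0.396, 0.42, -0.527, 0.234, 0.477, 0.85, 0.34, -0.396, 0.42, -0.527, 0.234, 0.477, 0.85, 0.34, -0.396, 0.42, -0.527, 0.234, 0.477, 0.85]
}}

```text
clock: 17.1
eef_pos: [0.5046, 0.1661, 0.0922]
tool_rot: [-0.482, 0.519, 0.706, 0.025]
ft_force: [-0.8, -0.4, 1.1]
grip_width: 0.0725
```

```bash

python3 - <<'E'
from blue import *
st();go(grip+.015*a,Rt(a,J))
snap('wrist','w12.png')
E
```

```text
t=17.10 P [0.5046 0.1661 0.0922] a [-0.534 -0.465 -0.706] jaw [-0.654  0.757 -0.003] q [ 0.43  1.05  0.75  2.04 -0.2  -0.2 ] F [-0.8 -0.4  1.1] w 0.0725
 t [0.419, -0.015, 0.022] w [-0.014, 0.005, -0.003] rows~ 3.0
```

View pics/w12.png

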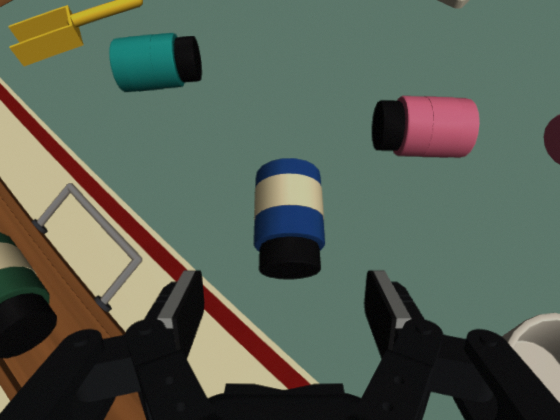

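Wrist view: the blue jar (289,215) sits between the fingers with its cap toward the hand (290,258), aligned with the tool. Advancing.

Emit:
{"name": "apply_moves", "arguments": {
  "targets": [0.06, -0.015, 0.022, -0.014, 0, 0, 0.85, 0.13, -0.015, 0.022, -0.014, 0, 0, 0.85, 0.2, -0.015, 0.022, -0.014, 0, 0, 0.85, 0.27, -0.015, 0.022, -0.014, 0, 0, 0.85, 0.33, -0.015, 0.022, -0.014, 0, 0, 0.85, 0.38, -0.015, 0.022, -0.014, 0, 0, 0.85, 0.415, -0.015, 0.022, -0.014, 0, 0, 0.85, 0.415, -0.015, 0.022, -0.014, 0, 0, 0.85, 0.415, -0.015, 0.022, -0.014, 0, 0, 0.85]
}}

```text
clock: 17.9
eef_pos: [0.4509, 0.125, 0.02]
tool_rot: [-0.485, 0.515, 0.706, 0.028]
ft_force: [0.4, 0.0, 0.3]
grip_width: 0.073
```

```bash

python3 - <<'E'
from blue import *
st();go(grip+.015*a,Rt(a,J))
snap('wrist','w13.png')
E
```

```text
t=17.90 P [0.4509 0.125  0.02  ] a [-0.528 -0.46  -0.714] jaw [-0.656  0.754 -0.001] q [ 0.41  0.96  0.38  1.73 -0.21 -0.22] F [0.4 0.  0.3] w 0.073
 t [0.024, -0.002, 0.005] w [-0.007, 0.003, 0.019] rows~ 1.0
```

View pics/w13.png

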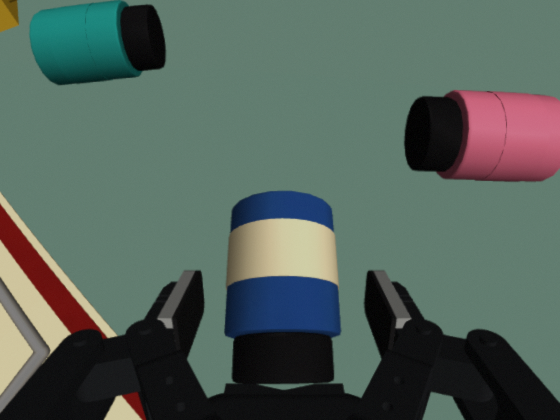

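Emit:
{"name": "apply_moves", "arguments": {
  "targets": [0.024, 0, 0.005, 0, 0, 0.01, 0.85, 0.026, 0, 0.005, 0, 0, 0.01, 0.85, 0.026, 0, 0.005, 0, 0, 0.01, 0.3, 0.026, 0, 0.005, 0, 0, 0.01, 0.3, 0.026, 0, 0.005, 0, 0, 0.01, 0.3, 0.026, 0, 0.005, 0, 0, 0.01, 0.3, 0.026, 0, 0.005, 0, 0, 0.01, 0.3, 0.026, 0, 0.005, 0, 0, 0.01, 0.3, 0.026, 0, 0.005, 0, 0, 0.01, 0.3]
}}

```text
clock: 18.7
eef_pos: [0.4451, 0.1235, 0.0127]
tool_rot: [-0.483, 0.516, 0.707, 0.024]
ft_force: [1.0, 1.2, 4.4]
grip_width: 0.0484
```

```bash

python3 - <<'E'
from blue import *
st();snap('wrist','w14.png')
P,r,o=pose(); print('grip in tool',r.inv().apply(grip-P).round(4),'base in tool',r.inv().apply(grip-.04*c-P).round(4))
E
```

```text
t=18.70 P [0.4451 0.1235 0.0127] a [-0.532 -0.465 -0.707] jaw [-0.658  0.753  0.   ] q [ 0.41  0.97  0.36  1.72 -0.22 -0.22] F [1.  1.2 4.4] w 0.0484
grip in tool [-0.018   0.0009 -0.0014] base in tool [ 0.0103  0.0292 -0.0015]
```

View pics/w14.png

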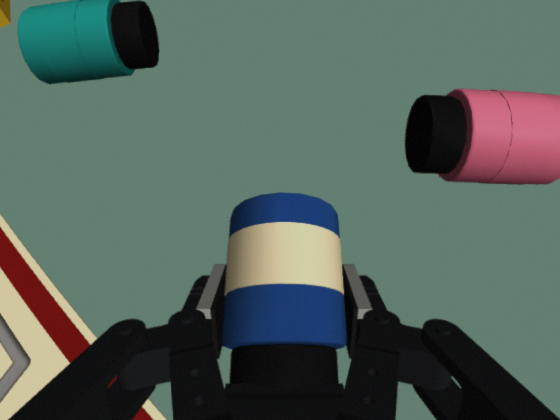

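```bash
cat > place.py <<'E'
from h import *
def tgt(base_tool,xy,zb,ph=45):
    ph=np.radians(ph); Ru=Rt([np.cos(ph),0,-np.sin(ph)],[0,1,0])
    return np.array([xy[0],xy[1],zb])-Ru.apply(base_tool),Ru
E
python3 - <<'E'
from place import *
bt=np.array([.0103,.0292,0])
p,Ru=tgt(bt,(.624,.115),.009); print(p)
st(); P,r,o=pose(); go(P+[0,0,.2],r,'up'); go(p+[-.1,0,.15],Ru,'pre')
E
```

```text
[0.63736432 0.115      0.03693072]
t=18.75 P [0.445  0.1235 0.0127] a [-0.532 -0.465 -0.707] jaw [-0.658  0.753  0.   ] q [ 0.41  0.97  0.36  1.72 -0.22 -0.22] F [2.  1.5 4.2] w 0.0486
up t [-0.566, 0.566, 0.0] w [0.0, 0.0, 0.0] rows~ 5.0
pre t [-0.674, 0.312, -0.268] w [1.589, 0.001, -2.994] rows~ 14.0
```

Emit:
{"name": "apply_moves", "arguments": {
  "targets": [-0.04, 0.04, 0, 0, 0, 0, 0.2, -0.1, 0.1, 0, 0, 0, 0, 0.2, -0.18, 0.18, 0, 0.1, 0, -0.18, 0.2, -0.26, 0.26, 0, 0.2, 0, -0.36, 0.2, -0.34, 0.34, 0, 0.3, 0, -0.54, 0.2, -0.42, 0.42, 0, 0.4, 0, -0.72, 0.2, -0.48, 0.48, 0, 0.5, 0, -0.9, 0.2, -0.48, 0.48, 0, 0.5, 0, -0.9, 0.2, -0.48, 0.48, 0, 0.5, 0, -0.9, 0.2]
}}

```text
clock: 19.5
eef_pos: [0.4447, 0.1232, 0.185]
tool_rot: [-0.58, 0.478, 0.614, 0.242]
ft_force: [-0.5, 0.2, -1.1]
grip_width: 0.0486
```

```bash
python3 - <<'E'
from place import *
bt=np.array([.0103,.0292,0])
p,Ru=tgt(bt,(.624,.115),.009)
st(); go(p+[-.1,0,.15],Ru,'pre')
snap('side','s15.png')
E
```

```text
t=19.50 P [0.4447 0.1232 0.185 ] a [-0.211 -0.258 -0.943] jaw [-0.481  0.867 -0.13 ] q [ 0.38  0.43  0.09  1.53 -0.16 -0.08] F [-0.5  0.2 -1.1] w 0.0486
pre t [-0.077, -0.299, -0.207] w [1.092, -0.013, -2.083] rows~ 10.0
```

View pics/s15.png

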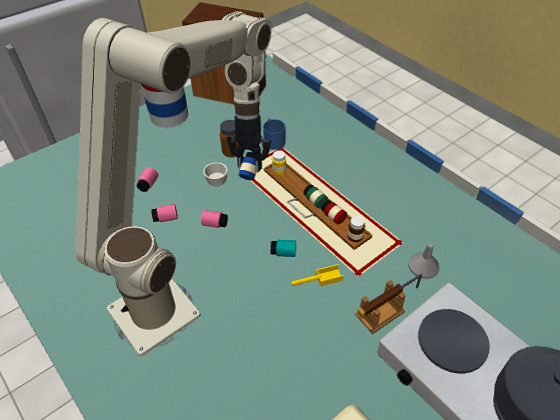

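The blue jar is held. Continue turning upright while moving back from the tray.

Emit:
{"name": "apply_moves", "arguments": {
  "targets": [-0.02, -0.02, 0, 0.12, 0, -0.22, 0.2, -0.04, -0.04, 0, 0.22, 0, -0.42, 0.2, -0.06, -0.06, 0, 0.32, 0, -0.62, 0.2, -0.08, -0.08, -0.02, 0.42, 0, -0.8, 0.2, -0.1, -0.1, -0.04, 0.5, 0, -0.97, 0.2, -0.1, -0.1, -0.05, 0.5, 0, -0.97, 0.2, -0.1, -0.1, -0.05, 0.5, 0, -0.97, 0.2]
}}

```text
clock: 20.13
eef_pos: [0.4759, 0.1289, 0.1974]
tool_rot: [0.642, -0.401, -0.477, -0.447]
ft_force: [-0.3, 0.4, -1.3]
grip_width: 0.0484
```

```bash
python3 - <<'E'
from place import *
bt=np.array([.0103,.0292,0])
p,Ru=tgt(bt,(.624,.115),.009)
st(); go(p+[-.06,0,.11],Ru,'pre')
E
```

```text
t=20.13 P [0.4759 0.1289 0.1974] a [ 0.224 -0.088 -0.971] jaw [-0.253  0.956 -0.145] q [ 0.36  0.11 -0.28  1.   -0.16  0.08] F [-0.3  0.4 -1.3] w 0.0484
pre t [0.292, -0.328, -0.127] w [0.601, -0.012, -1.134] rows~ 6.0
```

Emit:
{"name": "apply_moves", "arguments": {
  "targets": [0.02, -0.02, 0, 0.1, 0, -0.2, 0.2, 0.04, -0.06, -0.02, 0.2, 0, -0.4, 0.2, 0.08, -0.12, -0.05, 0.32, 0, -0.6, 0.2, 0.12, -0.2, -0.08, 0.43, 0, -0.8, 0.2, 0.2, -0.3, -0.12, 0.55, -0.01, -1.0, 0.2, 0.29, -0.33, -0.127, 0.55, -0.01, -1.0, 0.2, 0.29, -0.33, -0.127, 0.55, -0.01, -1.0, 0.2, 0.29, -0.33, -0.127, 0.55, -0.01, -1.0, 0.2]
}}

```text
clock: 20.8
eef_pos: [0.5787, 0.1154, 0.1452]
tool_rot: [0.652, -0.292, -0.295, -0.634]
ft_force: [0.2, -0.0, -1.4]
grip_width: 0.0487
```

```bash
python3 - <<'E'
from place import *
bt=np.array([.0103,.0292,0])
p,Ru=tgt(bt,(.624,.115),.009)
st(); go(p+[0,0,.11],Ru,'above')
snap('side','s16.png'); snap('top','t16.png')
im=cv2.imread('pics/s16.png'); cv2.imwrite('pics/s16c.png',cv2.resize(im[90:260,200:400],None,fx=4,fy=3.5,interpolation=cv2.INTER_CUBIC))
im=cv2.imread('pics/t16.png'); cv2.imwrite('pics/t16c.png',cv2.resize(im[110:260,150:400],None,fx=3.2,fy=3.2,interpolation=cv2.INTER_CUBIC))
E
```

```text
t=20.80 P [0.5787 0.1154 0.1452] a [ 0.655 -0.006 -0.755] jaw [-0.016  1.    -0.021] q [ 0.3   0.12 -0.69  0.07 -0.2   0.2 ] F [ 0.2 -0.  -1.4] w 0.0487
above t [0.149, -0.182, -0.005] w [0.052, -0.01, -0.141] rows~ 2.0
```

View pics/s16c.png

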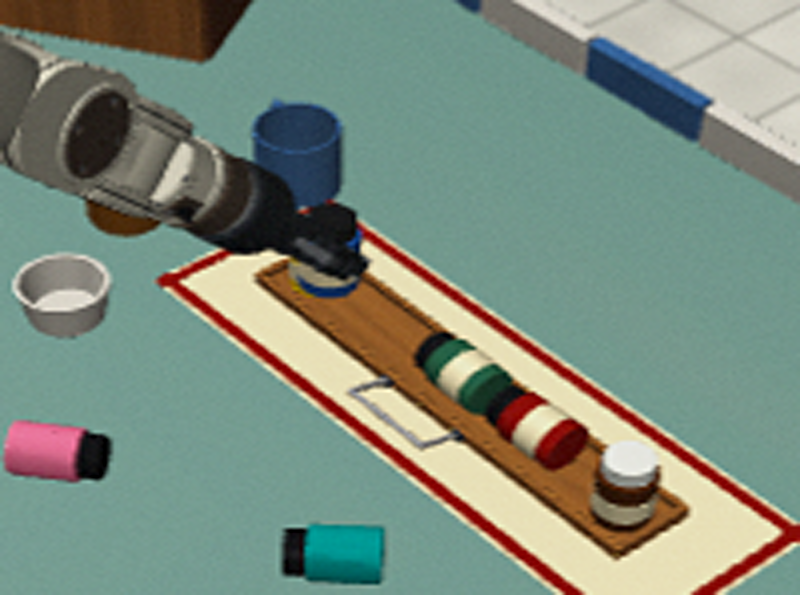

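View pics/t16c.png

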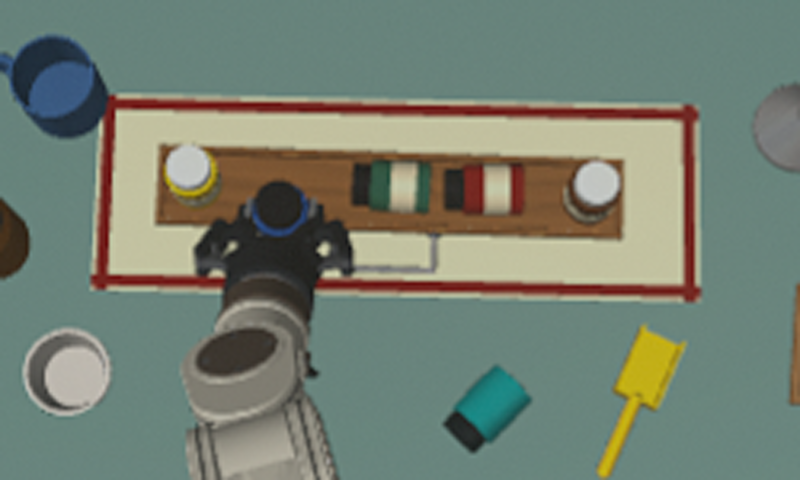

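Emit:
{"name": "apply_moves", "arguments": {
  "targets": [0.05, -0.06, -0.005, 0.052, -0.01, -0.14, 0.2, 0.1, -0.12, -0.005, 0.052, -0.01, -0.14, 0.2, 0.15, -0.18, -0.005, 0.052, -0.01, -0.14, 0.2, 0.15, -0.18, -0.005, 0.052, -0.01, -0.14, 0.2, 0.15, -0.18, -0.005, 0.052, -0.01, -0.14, 0.2, 0.15, -0.18, -0.005, 0.052, -0.01, -0.14, 0.2]
}}

```text
clock: 21.4
eef_pos: [0.6383, 0.116, 0.1527]
tool_rot: [-0.654, 0.267, 0.268, 0.656]
ft_force: [-0.7, 0.4, -1.1]
grip_width: 0.0485
```

```bash
python3 - <<'E'
from place import *
bt=np.array([.0103,.0292,0])
p,Ru=tgt(bt,(.624,.115),.009)
st(); go(p+[0,0,.04],Ru,'above'); go(p,Ru)
snap('top','t17.png');img,P,T,pp=cloud('top')
Pp,r,o=pose(); print('pred cap', (Pp+r.apply(bt)+[0,0,.076]).round(3), proj(T,pp,Pp+r.apply(bt)+[0,0,.076]))
Q=box(P,(222,150,258,190),(Pp[2]+.03,.23)); print(Q.mean(0),Q.max(0),len(Q))
im=cv2.imread('pics/t17.png'); cv2.imwrite('pics/t17c.png',cv2.resize(im[130:210,190:310],None,fx=6,fy=6,interpolation=cv2.INTER_CUBIC))
E
```

```text
t=21.40 P [0.6383 0.116  0.1527] a [ 0.714  0.003 -0.7  ] jaw [-0.001  1.     0.003] q [ 0.27  0.2  -0.64 -0.05 -0.19  0.19] F [-0.7  0.4 -1.1] w 0.0485
above t [0.21, 0.219, -0.005] w [-0.004, 0.006, 0.019] rows~ 2.0
 t [0.322, 0.333, -0.005] w [-0.004, 0.006, 0.019] rows~ 3.0
pred cap [0.625 0.116 0.2  ] [[237.30784654 153.16538712]]
[0.60185988 0.10646322 0.20409794] [0.63800428 0.15863056 0.22982154] 465
```

View pics/t17c.png

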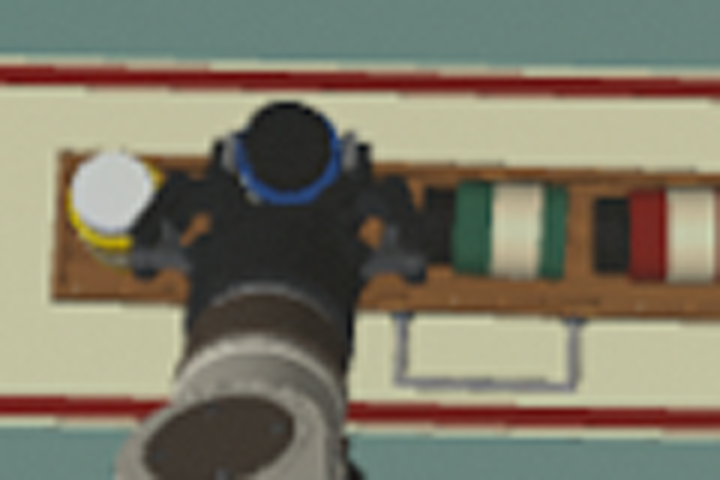

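Emit:
{"name": "apply_moves", "arguments": {
  "targets": [0.05, 0.045, 0, 0, 0, 0.015, 0.2, 0.1, 0.095, 0, 0, 0, 0.015, 0.2, 0.15, 0.145, 0, 0, 0, 0.015, 0.2, 0.2, 0.195, 0, 0, 0, 0.015, 0.2, 0.24, 0.235, 0, 0, 0, 0.015, 0.2, 0.27, 0.265, 0, 0, 0, 0.015, 0.2, 0.3, 0.295, 0, 0, 0, 0.015, 0.2, 0.315, 0.315, 0, 0, 0, 0.015, 0.2, 0.322, 0.322, 0, 0, 0, 0.015, 0.2, 0.322, 0.322, 0, 0, 0, 0.015, 0.2]
}}

```text
clock: 22.28
eef_pos: [0.6387, 0.1161, 0.0375]
tool_rot: [-0.652, 0.27, 0.271, 0.654]
ft_force: [-1.6, -0.5, -1.3]
grip_width: 0.0487
```

```bash
python3 - <<'E'
from place import *
bt=np.array([.0103,.0292,0])
p,Ru=tgt(bt,(.626,.115),.009)
st(); go(p,Ru)
snap('side','s18.png')
im=cv2.imread('pics/s18.png'); cv2.imwrite('pics/s18c.png',cv2.resize(im[130:250,230:390],None,fx=5,fy=5,interpolation=cv2.INTER_CUBIC))
E
```

```text
t=22.28 P [0.6387 0.1161 0.0375] a [ 0.708  0.003 -0.707] jaw [-0.     1.     0.003] q [ 0.27  0.45 -0.74 -0.39 -0.18  0.19] F [-1.6 -0.5 -1.3] w 0.0487
 t [0.004, -0.0, -0.004] w [-0.004, 0.005, 0.002] rows~ 1.0
```

View pics/s18c.png

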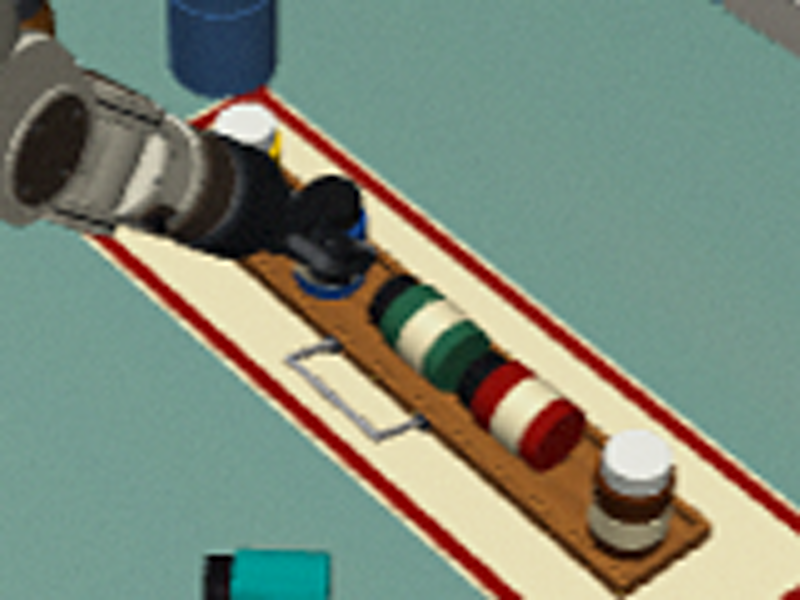

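Emit:
{"name": "apply_moves", "arguments": {
  "targets": [0.005, 0.005, 0, 0, 0, 0, 0.2, 0.008, 0.008, 0, 0, 0, 0, 0.2, 0.008, 0.008, 0, 0, 0, 0, 0.2]
}}

```text
clock: 22.58
eef_pos: [0.6397, 0.1161, 0.0357]
tool_rot: [-0.652, 0.269, 0.27, 0.655]
ft_force: [0.4, -0.6, -1.5]
grip_width: 0.0487
```

```bash
python3 - <<'E'
from h import *
st()
E
```

```text
t=22.58 P [0.6397 0.1161 0.0357] a [ 0.709  0.003 -0.705] jaw [-0.     1.     0.004] q [ 0.27  0.46 -0.74 -0.39 -0.18  0.19] F [ 0.4 -0.6 -1.5] w 0.0487
```

Emit:
{"name": "apply_moves", "arguments": {
  "targets": [0.005, 0.005, 0, 0, 0, 0, 0.2, 0.01, 0.01, 0, 0, 0, 0, 0.2, 0.01, 0.01, 0, 0, 0, 0, 0.2]
}}

```text
clock: 22.83
eef_pos: [0.6413, 0.1162, 0.0345]
tool_rot: [-0.653, 0.268, 0.268, 0.656]
ft_force: [-4.0, -0.7, 8.0]
grip_width: 0.0486
```

```bash
python3 - <<'E'
from h import *
st()
E
```

```text
t=22.83 P [0.6413 0.1162 0.0345] a [ 0.713  0.002 -0.701] jaw [0.    1.    0.004] q [ 0.27  0.46 -0.74 -0.41 -0.19  0.19] F [-4.  -0.7  8. ] w 0.0486
```

Emit:
{"name": "apply_moves", "arguments": {
  "targets": [0, 0, 0, 0, 0, 0, 0.5, 0, 0, 0, 0, 0, 0, 0.6, 0, 0, 0, 0, 0, 0, 0.68, 0, 0, 0, 0, 0, 0, 0.68, 0, 0, 0, 0, 0, 0, 0.68, -0.04, 0, 0, 0, 0, 0, 0.68, -0.1, 0, 0, 0, 0, 0, 0.68, -0.18, 0, 0, 0, 0, 0, 0.68, -0.28, 0, 0, 0, 0, 0, 0.68, -0.4, 0, 0, 0, 0, 0, 0.68, -0.55, 0, 0, 0, 0, 0, 0.68, -0.55, 0, 0, 0, 0, 0, 0.68]
}}

```text
clock: 23.83
eef_pos: [0.5398, 0.1158, 0.1338]
tool_rot: [-0.653, 0.267, 0.269, 0.656]
ft_force: [0.9, 0.5, -0.2]
grip_width: 0.0586
```

```bash
python3 - <<'E'
from h import *
st()
snap('side','s19.png')
im=cv2.imread('pics/s19.png'); cv2.imwrite('pics/s19c.png',cv2.resize(im[130:250,230:390],None,fx=5,fy=5,interpolation=cv2.INTER_CUBIC))
E
```

```text
t=23.83 P [0.5398 0.1158 0.1338] a [ 0.713  0.005 -0.701] jaw [-0.001  1.     0.005] q [ 0.34  0.08 -0.87 -0.14 -0.24  0.25] F [ 0.9  0.5 -0.2] w 0.0586
```

View pics/s19c.png

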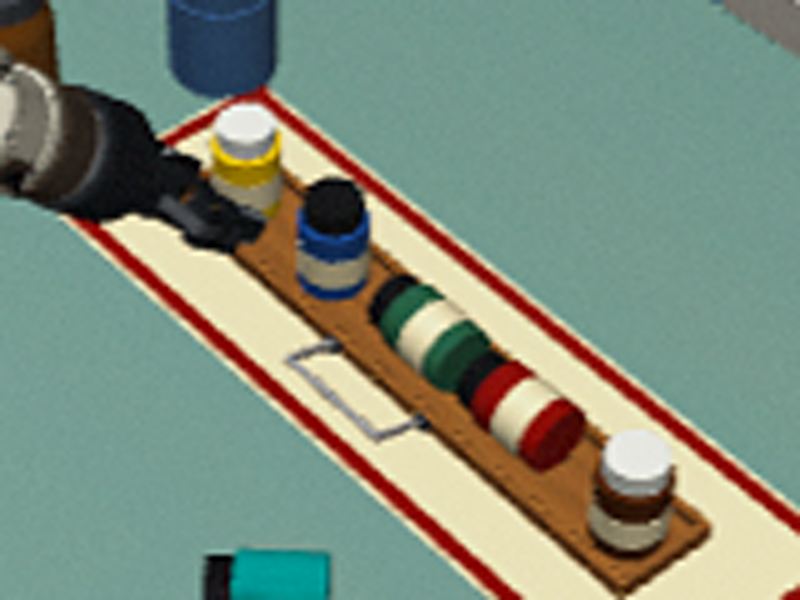

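Blue now stands in the lane at crop (335,240), but at y=0.115 it would block the leaning hand for the green jar. I will shift it towards the yellow jar with a straight-down grasp. First I turn the tool down.

```bash
python3 - <<'E'
from h import *
st(); go([.56,.115,.22],Rt([0,0,-1],[-1,0,0]))
E
```

```text
t=23.88 P [0.5413 0.1161 0.1327] a [ 0.713  0.005 -0.701] jaw [-0.001  1.     0.006] q [ 0.34  0.08 -0.87 -0.14 -0.23  0.25] F [0.8 1.  0.2] w 0.0583
 t [-0.192, -0.301, -0.003] w [-2.963, -1.232, 1.25] rows~ 14.0
```

Emit:
{"name": "apply_moves", "arguments": {
  "targets": [-0.06, -0.1, 0, -0.2, -0.08, 0.08, 0.85, -0.12, -0.2, 0, -0.42, -0.17, 0.17, 0.85, -0.19, -0.3, 0, -0.62, -0.26, 0.26, 0.85, -0.19, -0.3, 0, -0.83, -0.34, 0.35, 0.85, -0.19, -0.3, 0, -1.0, -0.41, 0.42, 0.85, -0.19, -0.3, 0, -1.0, -0.41, 0.42, 0.85]
}}

```text
clock: 24.38
eef_pos: [0.5644, 0.1147, 0.2172]
tool_rot: [0.732, -0.193, -0.458, -0.466]
ft_force: [0.8, 0.4, 0.1]
grip_width: 0.0726
```

```bash
python3 - <<'E'
from h import *
st(); go([.56,.115,.22],Rt([0,0,-1],[-1,0,0]))
E
```

```text
t=24.38 P [0.5644 0.1147 0.2172] a [ 0.506  0.145 -0.85 ] jaw [-0.491  0.859 -0.146] q [ 0.17  0.02 -0.45  0.54  0.06 -0.37] F [0.8 0.4 0.1] w 0.0726
 t [-0.018, 0.006, 0.008] w [-1.968, -0.818, 0.818] rows~ 10.0
```

Emit:
{"name": "apply_moves", "arguments": {
  "targets": [0, 0, 0, -0.22, -0.09, 0.09, 0.85, 0, 0, 0, -0.44, -0.18, 0.18, 0.85, 0, 0, 0, -0.65, -0.27, 0.27, 0.85, 0, 0, 0, -0.85, -0.36, 0.36, 0.85, 0, 0, 0, -1.0, -0.41, 0.41, 0.85, 0, 0, 0, -1.0, -0.41, 0.41, 0.85]
}}

```text
clock: 24.88
eef_pos: [0.5624, 0.1156, 0.2134]
tool_rot: [0.749, -0.099, -0.609, -0.239]
ft_force: [-0.3, 0.7, 0.0]
grip_width: 0.0726
```

```bash
python3 - <<'E'
from h import *
st(); go([.56,.115,.22],Rt([0,0,-1],[-1,0,0]))
E
```

```text
t=24.88 P [0.5624 0.1156 0.2134] a [ 0.237  0.143 -0.961] jaw [-0.866  0.479 -0.143] q [ 0.15  0.2  -0.14  0.98  0.11 -0.92] F [-0.3  0.7  0. ] w 0.0726
 t [-0.028, 0.0, 0.003] w [-0.97, -0.401, 0.4] rows~ 5.0
```

Emit:
{"name": "apply_moves", "arguments": {
  "targets": [0, 0, 0, -0.22, -0.09, 0.09, 0.85, 0, 0, 0, -0.44, -0.18, 0.18, 0.85, -0.01, 0, 0, -0.65, -0.27, 0.27, 0.85, -0.02, 0, 0, -0.85, -0.36, 0.36, 0.85, -0.03, 0, 0, -0.97, -0.4, 0.4, 0.85, -0.03, 0, 0, -0.97, -0.4, 0.4, 0.85, -0.03, 0, 0, -0.97, -0.4, 0.4, 0.85]
}}

```text
clock: 25.47
eef_pos: [0.559, 0.1146, 0.2207]
tool_rot: [0.708, -0.001, -0.707, -0.001]
ft_force: [-0.5, 0.6, 0.2]
grip_width: 0.0727
```

```bash
python3 - <<'E'
from h import *
st(); snap('wrist','w20.png'); snap('top','t20.png')
im=cv2.imread('pics/t20.png'); cv2.imwrite('pics/t20c.png',cv2.resize(im[110:260,150:400],None,fx=3.2,fy=3.2,interpolation=cv2.INTER_CUBIC))
E
```

```text
t=25.47 P [0.559  0.1146 0.2207] a [ 0.002  0.001 -1.   ] jaw [-1.     0.002 -0.002] q [ 0.2   0.38  0.18  1.36  0.   -1.37] F [-0.5  0.6  0.2] w 0.0727
```

View pics/w20.png

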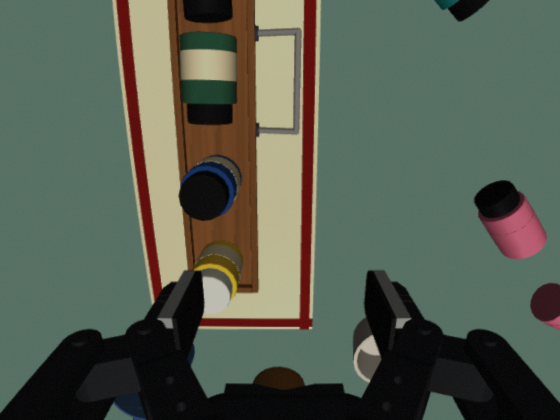

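View pics/t20c.png

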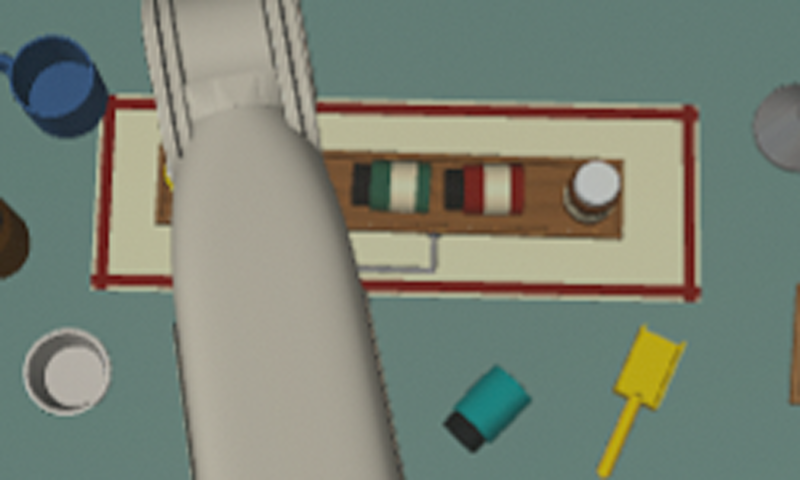

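Wrist view: blue cap (207,195), yellow cap (210,292), green lying (210,75). Measuring these with the wrist depth.

```bash
python3 - <<'E'
from h import *
img,P,T,p=cloud('wrist')
for n,px in dict(blue=(207,195),yel=(210,292)).items():
    print(n,plane(T,p,[px],.085).round(3), P[px[1],px[0]].round(3))
print(P[190:200,200:214].reshape(-1,3).mean(0))
# green ends at jar axis height: base edge row ~34, cap end ~123
print('green',plane(T,p,[(209,34),(210,123)],.034).round(3).tolist())
print('lane edges', plane(T,p,[(186,235),(258,235)],.017).round(3).tolist())
E
```

```text
blue [[0.623 0.113 0.085]] [0.623 0.113 0.084]
yel [[0.627 0.207 0.085]] [0.628 0.208 0.083]
[0.6236966  0.11270698 0.08386267]
green [[0.624, -0.02, 0.034], [0.627, 0.057, 0.034]]
lane edges [[0.665, 0.178, 0.017], [0.587, 0.178, 0.017]]
```

```bash
python3 - <<'E'
from h import *
go([.6235,.113,.14],Rt([0,0,-1],[-1,0,0]));go([.6235,.113,.046],Rt([0,0,-1],[-1,0,0]))
E
```

```text
t [0.326, 0.004, -0.259] w [-0.003, -0.004, 0.002] rows~ 3.0
 t [0.702, 0.005, -0.258] w [-0.003, -0.004, 0.002] rows~ 5.0
```

Emit:
{"name": "apply_moves", "arguments": {
  "targets": [0.05, 0.004, -0.13, 0, 0, 0, 0.85, 0.15, 0.004, -0.258, 0, 0, 0, 0.85, 0.25, 0.004, -0.258, 0, 0, 0, 0.85, 0.35, 0.004, -0.258, 0, 0, 0, 0.85, 0.43, 0.004, -0.258, 0, 0, 0, 0.85, 0.5, 0.004, -0.258, 0, 0, 0, 0.85, 0.57, 0.004, -0.258, 0, 0, 0, 0.85, 0.63, 0.004, -0.258, 0, 0, 0, 0.85, 0.68, 0.004, -0.258, 0, 0, 0, 0.85, 0.7, 0.004, -0.258, 0, 0, 0, 0.85, 0.7, 0.004, -0.258, 0, 0, 0, 0.85, 0.7, 0.004, -0.258, 0, 0, 0, 0.85]
}}

```text
clock: 26.57
eef_pos: [0.6242, 0.1132, 0.0481]
tool_rot: [0.708, 0.0, -0.706, -0.0]
ft_force: [1.5, 0.4, 0.1]
grip_width: 0.0725
```

```bash
python3 - <<'E'
from h import *
st();go([.6235,.113,.046],Rt([0,0,-1],[-1,0,0])); snap('wrist','w21.png')
E
```

```text
t=26.57 P [0.6242 0.1132 0.0481] a [ 0.003  0.001 -1.   ] jaw [-1.     0.    -0.003] q [ 0.18  0.63  0.11  1.05  0.   -1.39] F [1.5 0.4 0.1] w 0.0725
 t [0.008, 0.001, 0.003] w [-0.0, -0.006, 0.002] rows~ 1.0
```

View pics/w21.png

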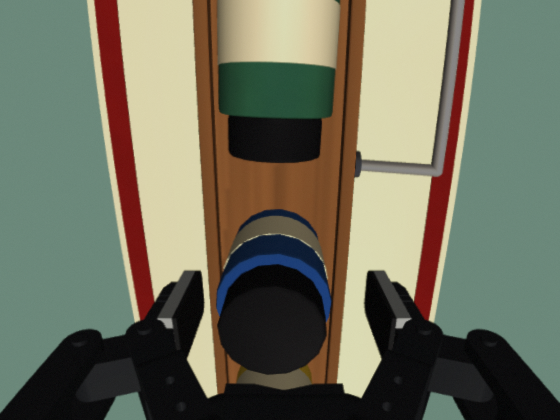

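Emit:
{"name": "apply_moves", "arguments": {
  "targets": [0, 0, 0, 0, 0, 0, 0.6, 0, 0, 0, 0, 0, 0, 0.4, 0, 0, 0, 0, 0, 0, 0.2, 0, 0, 0, 0, 0, 0, 0.2, 0, 0, 0, 0, 0, 0, 0.2, 0, 0, 0, 0, 0, 0, 0.2, -0.02, 0, 0, 0, 0, 0, 0.2, -0.04, 0, 0, 0, 0, 0, 0.2, -0.06, 0, 0, 0, 0, 0, 0.2, -0.06, 0, 0, 0, 0, 0, 0.2]
}}

```text
clock: 27.45
eef_pos: [0.6249, 0.1136, 0.0639]
tool_rot: [0.709, 0.001, -0.706, -0.0]
ft_force: [-0.5, -0.2, -0.5]
grip_width: 0.0477
```

```bash
python3 - <<'E'
from h import *
st();snap('wrist','w22.png');go([.6245,.154,.062],Rt([0,0,-1],[-1,0,0]))
E
```

```text
t=27.45 P [0.6249 0.1136 0.0639] a [ 0.004  0.001 -1.   ] jaw [-1.    -0.001 -0.004] q [ 0.18  0.61  0.13  1.08  0.   -1.39] F [-0.5 -0.2 -0.5] w 0.0477
 t [0.006, -0.162, 0.001] w [0.002, -0.007, 0.002] rows~ 1.0
```

View pics/w22.png

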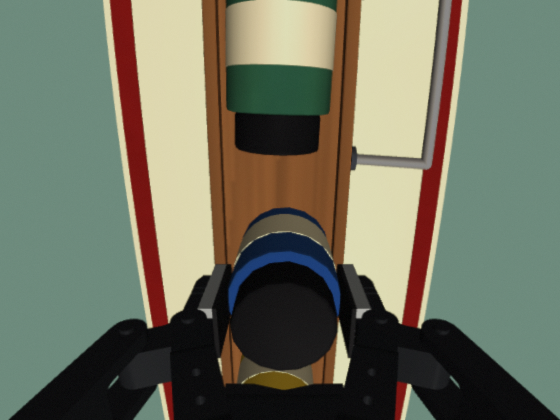

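Emit:
{"name": "apply_moves", "arguments": {
  "targets": [0, -0.04, 0, 0, 0, 0, 0.2, 0, -0.08, 0, 0, 0, 0, 0.2, 0, -0.12, 0, 0, 0, 0, 0.2, 0, -0.16, 0, 0, 0, 0, 0.2, 0, -0.16, 0, 0, 0, 0, 0.2, 0.03, -0.16, 0, 0, 0, 0, 0.2, 0.055, -0.16, 0, 0, 0, 0, 0.2, 0.06, -0.16, 0, 0, 0, 0, 0.2, 0.064, -0.16, 0, 0, 0, 0, 0.2, 0.064, -0.16, 0, 0, 0, 0, 0.2]
}}

```text
clock: 28.33
eef_pos: [0.6246, 0.1536, 0.0482]
tool_rot: [0.708, 0.001, -0.706, -0.001]
ft_force: [-3.1, 1.5, 7.5]
grip_width: 0.048
```

```bash
python3 - <<'E'
from h import *
st()
E
```

```text
t=28.33 P [0.6246 0.1536 0.0482] a [ 0.004  0.002 -1.   ] jaw [-1.    -0.001 -0.004] q [ 0.24  0.64  0.14  1.06  0.   -1.33] F [-3.1  1.5  7.5] w 0.048
```

Contact (7.5 N). Release and go straight up.

Emit:
{"name": "apply_moves", "arguments": {
  "targets": [0, 0, 0, 0, 0, 0, 0.6, 0, 0, 0, 0, 0, 0, 0.7, 0, 0, 0, 0, 0, 0, 0.8, 0, 0, 0, 0, 0, 0, 0.8, -0.04, 0, 0, 0, 0, 0, 0.8, -0.12, 0, 0, 0, 0, 0, 0.8, -0.22, 0, 0, 0, 0, 0, 0.8, -0.32, 0, 0, 0, 0, 0, 0.8, -0.42, 0, 0, 0, 0, 0, 0.8, -0.5, 0, 0, 0, 0, 0, 0.8, -0.5, 0, 0, 0, 0, 0, 0.8]
}}

```text
clock: 29.25
eef_pos: [0.627, 0.154, 0.1782]
tool_rot: [0.712, 0.001, -0.703, -0.001]
ft_force: [1.6, 0.2, 1.0]
grip_width: 0.0686
```

```bash
cat > grab.py <<'E'
from h import *
def grab(base,c,z,ph,g=.042,k=.0146):
    c=np.array([c[0],c[1],0.]);c/=np.linalg.norm(c); ph=np.radians(ph)
    a=-c*np.sin(ph)-np.array([0,0,1])*np.cos(ph); J=np.cross(c,[0,0,-1])
    b=np.array([base[0],base[1],z]); grip=b+g*c
    return grip+k*a,a,Rt(a,J),b
E
python3 - <<'E'
from grab import *
st(); snap('wrist','w23.png'); img,P,T,p=cloud('wrist')
E
```

```text
t=29.25 P [0.627  0.154  0.1782] a [ 0.013  0.003 -1.   ] jaw [-1.    -0.001 -0.013] q [ 0.24  0.55  0.32  1.33  0.   -1.33] F [1.6 0.2 1. ] w 0.0686
```

View pics/w23.png

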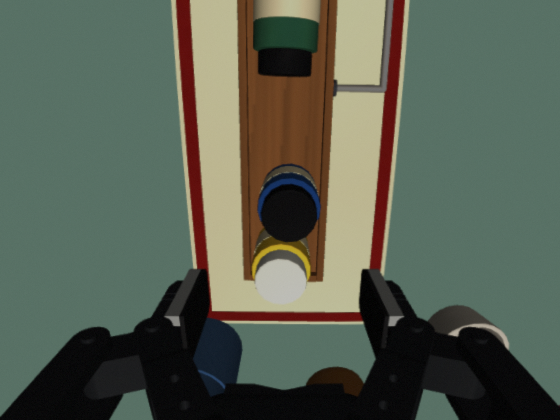

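```bash
python3 - <<'E'
from grab import *
t,a,Rg,b=grab((.6215,-.018),(.04,1),.034,35); print(t.round(4),a.round(3))
go(t-.12*a+[0,0,.03],Rg,'pre')
E
```

```text
[0.6228 0.0156 0.022 ] [-0.023 -0.573 -0.819]
pre t [0.101, 0.278, 0.003] w [0.073, -0.043, 1.227] rows~ 5.0
```

Emit:
{"name": "apply_moves", "arguments": {
  "targets": [0, 0.06, 0, 0.02, -0.01, 0.22, 0.8, 0, 0.12, 0, 0.04, -0.02, 0.44, 0.8, 0, 0.18, 0, 0.06, -0.03, 0.66, 0.8, 0, 0.24, 0, 0.07, -0.04, 0.86, 0.8, 0.03, 0.278, 0, 0.07, -0.04, 1.0, 0.8, 0.06, 0.278, 0, 0.07, -0.04, 1.0, 0.8, 0.06, 0.278, 0, 0.07, -0.04, 1.0, 0.8]
}}

```text
clock: 29.88
eef_pos: [0.6224, 0.0842, 0.1527]
tool_rot: [-0.677, 0.186, 0.693, -0.163]
ft_force: [0.1, 0.1, -0.2]
grip_width: 0.0685
```

```bash
python3 - <<'E'
from grab import *
t,a,Rg,b=grab((.6215,-.018),(.04,1),.034,35)
st(); go(t-.1*a,Rg,'pre')
E
```

```text
t=29.88 P [0.6224 0.0842 0.1527] a [-0.03  -0.478 -0.878] jaw [-0.999  0.037  0.014] q [ 0.35  0.69  0.41  1.5  -0.45 -1.14] F [ 0.1  0.1 -0.2] w 0.0685
pre t [0.192, -0.054, -0.015] w [0.021, 0.021, 0.222] rows~ 2.0
```

Emit:
{"name": "apply_moves", "arguments": {
  "targets": [0.05, -0.02, -0.015, 0.02, 0.02, 0.12, 0.8, 0.1, -0.04, -0.015, 0.02, 0.02, 0.22, 0.8, 0.15, -0.054, -0.015, 0.02, 0.02, 0.22, 0.8, 0.19, -0.054, -0.015, 0.02, 0.02, 0.22, 0.8, 0.19, -0.054, -0.015, 0.02, 0.02, 0.22, 0.8]
}}

```text
clock: 30.3
eef_pos: [0.6257, 0.0716, 0.1063]
tool_rot: [-0.67, 0.227, 0.678, -0.198]
ft_force: [-0.3, -0.4, -0.5]
grip_width: 0.068
```

```bash
python3 - <<'E'
from grab import *
t,a,Rg,b=grab((.6215,-.018),(.04,1),.034,35)
st(); go(t,Rg,'grasp'); snap('wrist','w24.png'); snap('side','s24.png')
im=cv2.imread('pics/s24.png'); cv2.imwrite('pics/s24c.png',cv2.resize(im[110:250,230:390],None,fx=5,fy=4.2,interpolation=cv2.INTER_CUBIC))
E
```

```text
t=30.30 P [0.6257 0.0716 0.1063] a [-0.023 -0.572 -0.82 ] jaw [-0.999  0.042 -0.002] q [ 0.37  0.76  0.37  1.45 -0.55 -1.08] F [-0.3 -0.4 -0.5] w 0.068
grasp t [0.405, -0.009, 0.002] w [-0.006, -0.0, 0.003] rows~ 3.0
```

View pics/w24.png

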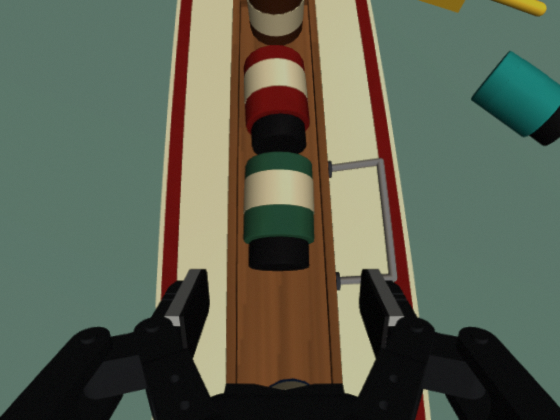

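View pics/s24c.png

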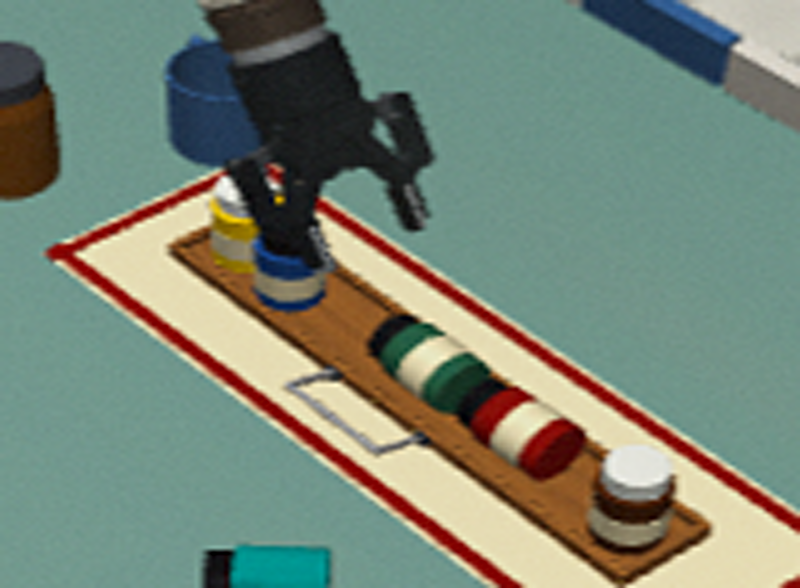

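Emit:
{"name": "apply_moves", "arguments": {
  "targets": [0.06, -0.009, -0.003, 0, 0, 0, 0.8, 0.12, -0.009, -0.003, 0, 0, 0, 0.8, 0.18, -0.009, -0.003, 0, 0, 0, 0.8, 0.24, -0.009, -0.003, 0, 0, 0, 0.8, 0.3, -0.009, -0.003, 0, 0, 0, 0.8, 0.35, -0.009, -0.003, 0, 0, 0, 0.8, 0.385, -0.009, -0.003, 0, 0, 0, 0.8, 0.405, -0.009, -0.003, 0, 0, 0, 0.8, 0.405, -0.009, -0.003, 0, 0, 0, 0.8, 0.405, -0.009, -0.003, 0, 0, 0, 0.8]
}}

```text
clock: 31.23
eef_pos: [0.6266, 0.0169, 0.025]
tool_rot: [-0.672, 0.226, 0.676, -0.197]
ft_force: [-0.1, -0.0, 1.1]
grip_width: 0.0687
```

```bash
python3 - <<'E'
from grab import *
t,a,Rg,b=grab((.6215,-.018),(.04,1),.034,35)
st(); go(t,Rg,'grasp'); snap('wrist','w25.png')
E
```

```text
t=31.23 P [0.6266 0.0169 0.025 ] a [-0.018 -0.572 -0.82 ] jaw [-0.999  0.041 -0.007] q [ 0.29  0.8   0.2   1.2  -0.57 -1.17] F [-0.1 -0.   1.1] w 0.0687
grasp t [0.013, -0.002, 0.015] w [-0.01, -0.01, 0.004] rows~ 1.0
```

View pics/w25.png

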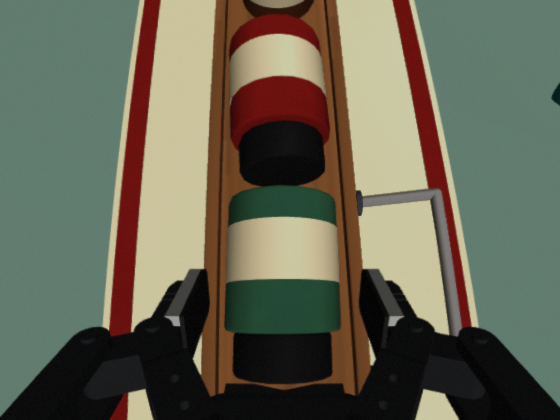

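Emit:
{"name": "apply_moves", "arguments": {
  "targets": [0.013, 0, 0, 0, 0, 0, 0.7, 0.013, 0, 0, 0, 0, 0, 0.5, 0.013, 0, 0, 0, 0, 0, 0.2, 0.013, 0, 0, 0, 0, 0, 0.2, 0.013, 0, 0, 0, 0, 0, 0.2, 0.013, 0, 0, 0, 0, 0, 0.2, 0.013, 0, 0, 0, 0, 0, 0.2]
}}

```text
clock: 31.87
eef_pos: [0.6266, 0.0155, 0.0222]
tool_rot: [-0.673, 0.226, 0.676, -0.198]
ft_force: [0.5, 3.1, 5.1]
grip_width: 0.0484
```

```bash
python3 - <<'E'
from grab import *
t,a,Rg,b=grab((.6255,-.018),(.04,1),.034,35)
st(); P,r,o=pose(); print('base in tool',r.inv().apply(b-P).round(4)); go(P+[0,0,.12],r,'up')
E
```

```text
t=31.87 P [0.6266 0.0155 0.0222] a [-0.017 -0.572 -0.82 ] jaw [-0.999  0.04  -0.007] q [ 0.29  0.8   0.2   1.19 -0.57 -1.17] F [0.5 3.1 5.1] w 0.0484
base in tool [ 0.0095  0.0343 -0.0003]
up t [-0.394, 0.274, -0.003] w [0.0, 0.0, 0.0] rows~ 3.0
```

Emit:
{"name": "apply_moves", "arguments": {
  "targets": [-0.04, 0.03, 0, 0, 0, 0, 0.2, -0.1, 0.07, 0, 0, 0, 0, 0.2, -0.18, 0.125, 0, 0, 0, 0, 0.2, -0.28, 0.19, 0, 0, 0, 0, 0.2, -0.38, 0.26, 0, 0, 0, 0, 0.2, -0.46, 0.32, 0, 0, 0, 0, 0.2, -0.5, 0.35, 0, 0, 0, 0, 0.2, -0.5, 0.35, 0, 0, 0, 0, 0.2]
}}

```text
clock: 32.53
eef_pos: [0.6264, 0.0144, 0.1783]
tool_rot: [-0.674, 0.227, 0.675, -0.196]
ft_force: [0.1, -0.1, -0.1]
grip_width: 0.0485
```

```bash
python3 - <<'E'
from place import *
bt=np.array([.0095,.0343,0])
p,Ru=tgt(bt,(.6235,.065),.009,35); print(p)
st(); go(p+[-.08,0,.15],Ru,'pre'); snap('side','s26.png'); snap('wrist','w26.png')
E
```

```text
[0.63539173 0.065      0.04254589]
t=32.53 P [0.6264 0.0144 0.1783] a [-0.014 -0.571 -0.821] jaw [-0.999  0.041 -0.012] q [ 0.29  0.66  0.37  1.49 -0.57 -1.17] F [ 0.1 -0.1 -0.1] w 0.0485
pre t [-0.158, -0.122, 0.291] w [3.281, 0.563, -2.436] rows~ 17.0
```

View pics/w26.png

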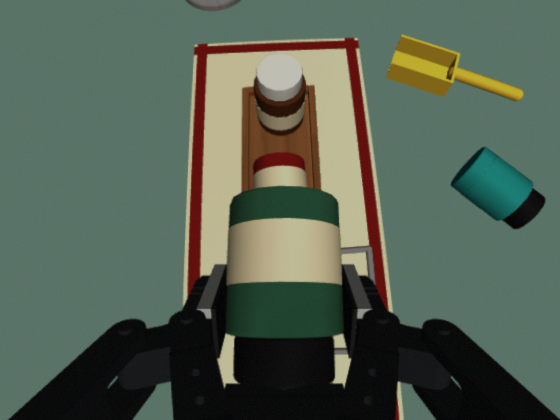

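Emit:
{"name": "apply_moves", "arguments": {
  "targets": [-0.03, -0.02, 0.05, 0.2, 0.03, -0.15, 0.2, -0.06, -0.04, 0.1, 0.4, 0.07, -0.3, 0.2, -0.09, -0.06, 0.15, 0.6, 0.1, -0.44, 0.2, -0.12, -0.08, 0.2, 0.8, 0.13, -0.59, 0.2, -0.16, -0.1, 0.24, 0.98, 0.17, -0.73, 0.2, -0.16, -0.1, 0.24, 0.98, 0.17, -0.73, 0.2, -0.16, -0.1, 0.24, 0.98, 0.17, -0.73, 0.2]
}}

```text
clock: 33.22
eef_pos: [0.5649, 0.0597, 0.1912]
tool_rot: [0.756, -0.25, -0.599, -0.084]
ft_force: [0.9, 0.4, -2.1]
grip_width: 0.048
```

```bash
python3 - <<'E'
from place import *
bt=np.array([.0095,.0343,0])
p,Ru=tgt(bt,(.6235,.065),.009,35)
st(); go(p+[-.08,0,.15],Ru,'pre')
E
```

```text
t=33.22 P [0.5649 0.0597 0.1912] a [ 0.158 -0.278 -0.948] jaw [-0.863  0.427 -0.269] q [ 0.27  0.33 -0.03  1.14 -0.31 -0.83] F [ 0.9  0.4 -2.1] w 0.048
pre t [-0.017, 0.001, 0.04] w [2.306, 0.403, -1.723] rows~ 12.0
```

Emit:
{"name": "apply_moves", "arguments": {
  "targets": [0, 0, 0, 0.2, 0.03, -0.15, 0.2, 0, 0, 0, 0.4, 0.07, -0.3, 0.2, 0, 0, 0.02, 0.6, 0.1, -0.44, 0.2, 0, 0, 0.03, 0.8, 0.13, -0.59, 0.2, 0, 0, 0.03, 0.98, 0.17, -0.73, 0.2, 0, 0, 0.03, 0.98, 0.17, -0.73, 0.2, 0, 0, 0.03, 0.98, 0.17, -0.73, 0.2]
}}

```text
clock: 33.8
eef_pos: [0.5591, 0.063, 0.1882]
tool_rot: [0.77, -0.251, -0.464, -0.359]
ft_force: [-0.2, 0.7, 0.0]
grip_width: 0.0483
```

```bash
python3 - <<'E'
from place import *
bt=np.array([.0095,.0343,0])
p,Ru=tgt(bt,(.6235,.065),.009,35)
st(); go(p+[-.08,0,.15],Ru,'pre')
E
```

```text
t=33.80 P [0.5591 0.063  0.1882] a [ 0.443 -0.054 -0.895] jaw [-0.534  0.786 -0.312] q [ 0.18  0.08 -0.42  0.63 -0.13 -0.5 ] F [-0.2  0.7  0. ] w 0.0483
pre t [-0.023, 0.0, 0.009] w [1.328, 0.231, -0.999] rows~ 7.0
```

Emit:
{"name": "apply_moves", "arguments": {
  "targets": [0, 0, 0, 0.2, 0.03, -0.15, 0.2, 0, 0, 0, 0.4, 0.07, -0.3, 0.2, 0, 0, 0.0, 0.6, 0.1, -0.45, 0.2, 0, 0, 0.0, 0.8, 0.14, -0.6, 0.2, 0, 0, 0.0, 0.98, 0.17, -0.74, 0.2, 0, 0, 0.0, 0.98, 0.17, -0.74, 0.2, 0, 0, 0.0, 0.98, 0.17, -0.74, 0.2]
}}

```text
clock: 34.38
eef_pos: [0.5605, 0.0641, 0.1886]
tool_rot: [0.712, -0.226, -0.284, -0.601]
ft_force: [0.3, -0.2, -1.9]
grip_width: 0.0483
```

```bash
python3 - <<'E'
from place import *
bt=np.array([.0095,.0343,0])
p,Ru=tgt(bt,(.6235,.065),.009,35)
st(); go(p+[0,0,.11],Ru,'above')
E
```

```text
t=34.38 P [0.5605 0.0641 0.1886] a [ 0.737  0.02  -0.676] jaw [-0.134  0.984 -0.116] q [ 0.17 -0.03 -0.82 -0.04 -0.1  -0.06] F [ 0.3 -0.2 -1.9] w 0.0483
above t [0.318, -0.094, -0.02] w [0.351, 0.064, -0.259] rows~ 2.0
```

Emit:
{"name": "apply_moves", "arguments": {
  "targets": [0.05, -0.02, 0, 0.18, 0.03, -0.13, 0.2, 0.11, -0.04, -0.01, 0.35, 0.06, -0.26, 0.2, 0.18, -0.06, -0.02, 0.35, 0.06, -0.26, 0.2, 0.25, -0.08, -0.02, 0.35, 0.06, -0.26, 0.2, 0.318, -0.094, -0.02, 0.35, 0.06, -0.26, 0.2, 0.318, -0.094, -0.02, 0.35, 0.06, -0.26, 0.2, 0.318, -0.094, -0.02, 0.35, 0.06, -0.26, 0.2]
}}

```text
clock: 34.97
eef_pos: [0.6384, 0.065, 0.1549]
tool_rot: [-0.674, 0.21, 0.211, 0.676]
ft_force: [-0.5, -0.6, -0.9]
grip_width: 0.0482
```

```bash
python3 - <<'E'
from place import *
bt=np.array([.0095,.0343,0])
p,Ru=tgt(bt,(.6235,.065),.009,35)
st(); go(p+[0,0,.04],Ru,'above'); go(p,Ru)
snap('top','t27.png');img,P,T,pp=cloud('top')
Pp,r,o=pose(); print('pred cap', (Pp+r.apply(bt)+[0,0,.076]).round(3), proj(T,pp,Pp+r.apply(bt)+[0,0,.076]))
im=cv2.imread('pics/t27.png'); cv2.imwrite('pics/t27c.png',cv2.resize(im[130:210,190:310],None,fx=6,fy=6,interpolation=cv2.INTER_CUBIC))
snap('side','s27.png')
im=cv2.imread('pics/s27.png'); cv2.imwrite('pics/s27c.png',cv2.resize(im[130:250,230:390],None,fx=5,fy=5,interpolation=cv2.INTER_CUBIC))
E
```

```text
t=34.97 P [0.6384 0.065  0.1549] a [ 0.822  0.002 -0.569] jaw [-0.     1.     0.003] q [ 0.16  0.22 -0.83 -0.44 -0.13  0.1 ] F [-0.5 -0.6 -0.9] w 0.0482
above t [0.155, 0.245, -0.001] w [-0.005, 0.004, 0.011] rows~ 2.0
 t [0.246, 0.377, -0.001] w [-0.005, 0.004, 0.011] rows~ 3.0
pred cap [0.626 0.065 0.197] [[255.61007689 153.46413133]]
```

View pics/t27c.png

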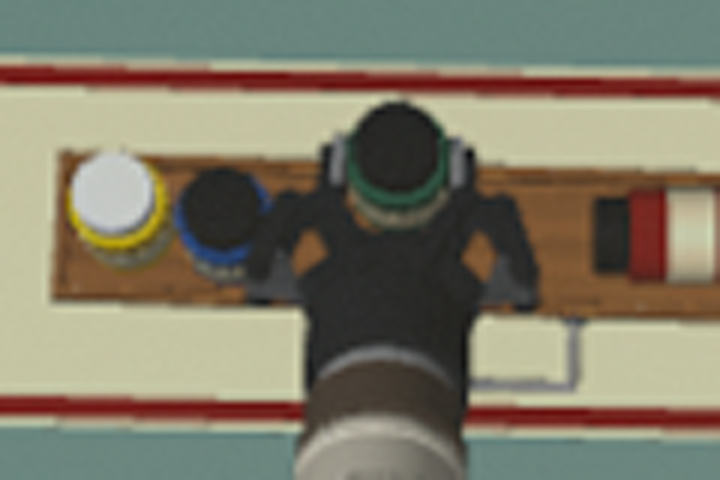

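View pics/s27c.png

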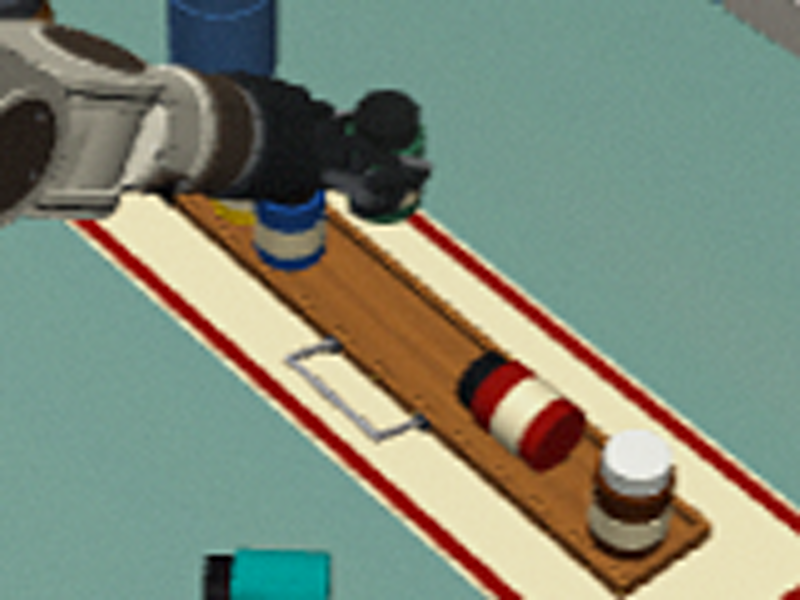

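Emit:
{"name": "apply_moves", "arguments": {
  "targets": [0.03, 0.05, -0.02, 0, 0, 0.01, 0.2, 0.065, 0.1, -0.02, 0, 0, 0.01, 0.2, 0.1, 0.155, -0.02, 0, 0, 0.01, 0.2, 0.135, 0.21, -0.02, 0, 0, 0.01, 0.2, 0.165, 0.26, -0.02, 0, 0, 0.01, 0.2, 0.195, 0.3, -0.02, 0, 0, 0.01, 0.2, 0.22, 0.335, -0.02, 0, 0, 0.01, 0.2, 0.238, 0.36, -0.02, 0, 0, 0.01, 0.2, 0.246, 0.373, -0.02, 0, 0, 0.01, 0.2, 0.246, 0.373, -0.02, 0, 0, 0.01, 0.2]
}}

```text
clock: 35.9
eef_pos: [0.633, 0.0602, 0.0426]
tool_rot: [-0.673, 0.212, 0.213, 0.676]
ft_force: [-0.8, 1.1, -1.7]
grip_width: 0.0487
```

```bash
python3 - <<'E'
from place import *
bt=np.array([.0095,.0343,0])
p,Ru=tgt(bt,(.6235,.060),.009,35)
st(); go(p,Ru)
snap('side','s28.png')
im=cv2.imread('pics/s28.png'); cv2.imwrite('pics/s28c.png',cv2.resize(im[130:250,230:390],None,fx=5,fy=5,interpolation=cv2.INTER_CUBIC))
E
```

```text
t=35.90 P [0.633  0.0602 0.0426] a [ 0.819  0.002 -0.573] jaw [0.    1.    0.004] q [ 0.15  0.54 -0.92 -0.84 -0.12  0.09] F [-0.8  1.1 -1.7] w 0.0487
 t [0.008, -0.005, -0.001] w [-0.007, 0.004, 0.001] rows~ 1.0
```

View pics/s28c.png

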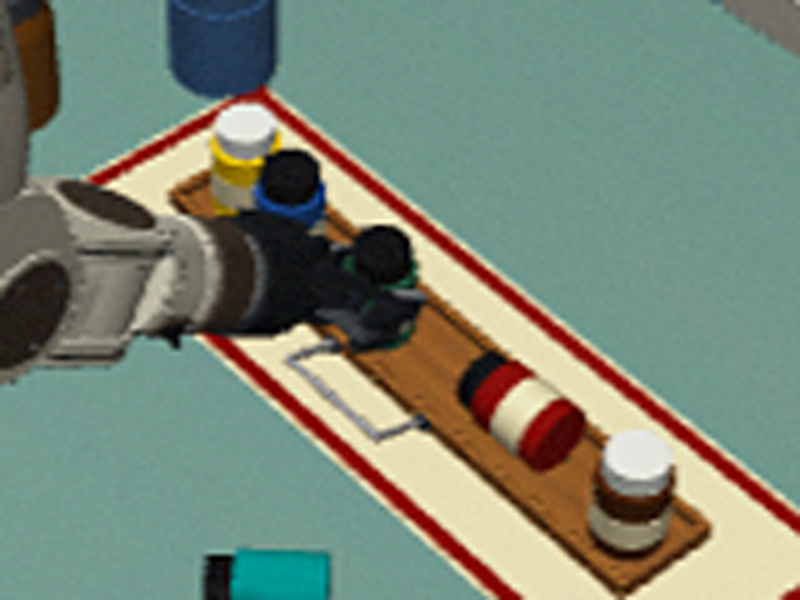

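Emit:
{"name": "apply_moves", "arguments": {
  "targets": [0.011, 0, 0, 0, 0, 0, 0.2, 0.013, 0.004, 0, 0, 0, 0, 0.2, 0.015, 0.007, 0, 0, 0, 0, 0.2, 0.015, 0.007, 0, 0, 0, 0, 0.2]
}}

```text
clock: 36.28
eef_pos: [0.6364, 0.0603, 0.042]
tool_rot: [-0.673, 0.21, 0.211, 0.677]
ft_force: [-4.2, 0.2, 5.8]
grip_width: 0.0482
```

```bash
python3 - <<'E'
from h import *
st()
E
```

```text
t=36.28 P [0.6364 0.0603 0.042 ] a [ 0.823  0.002 -0.568] jaw [0.001 1.    0.005] q [ 0.15  0.55 -0.91 -0.85 -0.12  0.09] F [-4.2  0.2  5.8] w 0.0482
```

Contact. Open and retreat.

Emit:
{"name": "apply_moves", "arguments": {
  "targets": [0, 0, 0, 0, 0, 0, 0.5, 0, 0, 0, 0, 0, 0, 0.6, 0, 0, 0, 0, 0, 0, 0.7, 0, 0, 0, 0, 0, 0, 0.7, 0, 0, 0, 0, 0, 0, 0.7, -0.04, 0, 0, 0, 0, 0, 0.7, -0.1, 0, 0, 0, 0, 0, 0.7, -0.18, 0, 0, 0, 0, 0, 0.7, -0.28, -0.05, 0, 0, 0, 0, 0.7, -0.4, -0.15, 0, 0, 0, 0, 0.7, -0.5, -0.25, 0, 0, 0, 0, 0.7, -0.5, -0.25, 0, 0, 0, 0, 0.7]
}}

```text
clock: 37.28
eef_pos: [0.5698, 0.06, 0.1725]
tool_rot: [-0.673, 0.207, 0.208, 0.679]
ft_force: [1.7, 0.6, 1.0]
grip_width: 0.0594
```

```bash
python3 - <<'E'
from grab import *
st()
snap('side','s29.png')
im=cv2.imread('pics/s29.png'); cv2.imwrite('pics/s29c.png',cv2.resize(im[130:250,230:390],None,fx=5,fy=5,interpolation=cv2.INTER_CUBIC))
go([.60,-.02,.22],Rt([0,0,-1],[-1,0,0]))
E
```

```text
t=37.28 P [0.5698 0.06   0.1725] a [ 0.828  0.004 -0.56 ] jaw [0.001 1.    0.007] q [ 0.18  0.07 -0.97 -0.43 -0.15  0.11] F [1.7 0.6 1. ] w 0.0594
 t [-0.014, -0.235, -0.319] w [-2.876, -1.51, 1.53] rows~ 15.0
```

View pics/s29c.png

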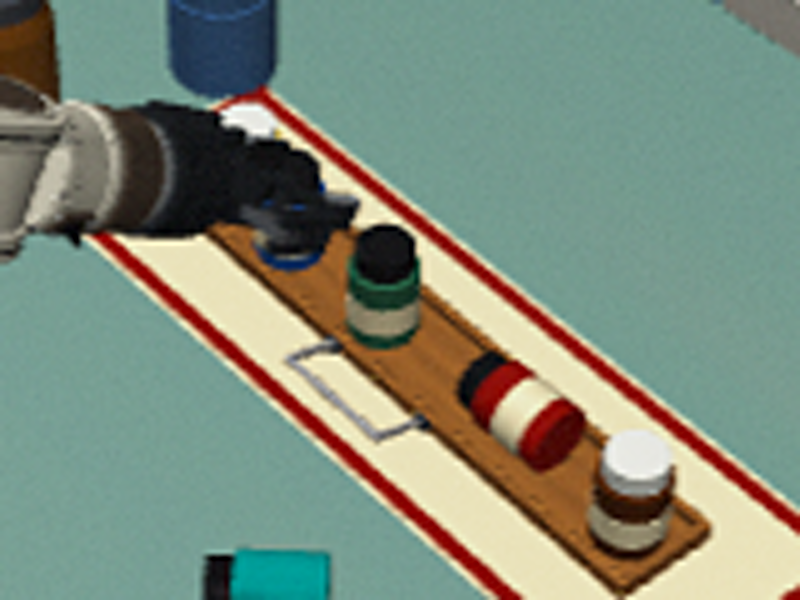

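```bash
python3 - <<'E'
from grab import *
img,P,T,p=cloud('top')
Q=box(P,(286,150,318,182),(.03,.08)); print('red',line(Q),np.percentile(Q[:,2],95))
t,a,Rg,b=grab((.6205,-.108),(.01,1),.034,35); print(t,a)
go(t-.13*a+[0,0,.05],Rg)
E
```

```text
red (array([ 0.6184, -0.0703]), np.float64(88.2), array([ 0.617, -0.108]), array([ 0.62 , -0.033]), 371) 0.06045088847563651
[ 0.62083624 -0.0743759   0.02204038] [-0.00573548 -0.57354776 -0.81915204]
 t [0.151, -0.146, -0.239] w [-3.355, -0.604, 2.459] rows~ 17.0
```

Emit:
{"name": "apply_moves", "arguments": {
  "targets": [0, -0.05, -0.05, -0.2, -0.03, 0.15, 0.8, 0.03, -0.1, -0.1, -0.4, -0.07, 0.3, 0.8, 0.06, -0.14, -0.15, -0.6, -0.11, 0.45, 0.8, 0.1, -0.16, -0.2, -0.8, -0.14, 0.59, 0.8, 0.13, -0.16, -0.239, -0.98, -0.17, 0.72, 0.8, 0.13, -0.16, -0.239, -0.98, -0.17, 0.72, 0.8, 0.13, -0.16, -0.239, -0.98, -0.17, 0.72, 0.8]
}}

```text
clock: 37.92
eef_pos: [0.6185, -0.0005, 0.1748]
tool_rot: [0.757, -0.242, -0.402, -0.454]
ft_force: [0.7, 0.3, -0.8]
grip_width: 0.0685
```

```bash
python3 - <<'E'
from grab import *
t,a,Rg,b=grab((.6205,-.108),(.02,1),.034,35)
st();go(t-.13*a+[0,0,.05],Rg)
E
```

```text
t=37.92 P [ 6.185e-01 -5.000e-04  1.748e-01] a [ 0.56  -0.002 -0.829] jaw [-0.388  0.883 -0.265] q [ 0.    0.14 -0.48  0.36 -0.   -0.49] F [ 0.7  0.3 -0.8] w 0.0685
 t [-0.003, -0.021, -0.008] w [-2.356, -0.407, 1.724] rows~ 12.0
```

Emit:
{"name": "apply_moves", "arguments": {
  "targets": [0, -0.02, 0, -0.2, -0.03, 0.15, 0.8, 0, -0.02, 0, -0.4, -0.07, 0.3, 0.8, 0, -0.02, 0, -0.6, -0.11, 0.45, 0.8, 0, -0.02, 0, -0.8, -0.14, 0.59, 0.8, 0, -0.02, 0, -0.98, -0.17, 0.72, 0.8, 0, -0.02, 0, -0.98, -0.17, 0.72, 0.8, 0, -0.02, 0, -0.98, -0.17, 0.72, 0.8]
}}

```text
clock: 38.5
eef_pos: [0.6204, 0.0033, 0.1759]
tool_rot: [0.772, -0.249, -0.554, -0.189]
ft_force: [-0.7, -0.4, -0.0]
grip_width: 0.0686
```

```bash
python3 - <<'E'
from grab import *
t,a,Rg,b=grab((.6205,-.108),(.02,1),.034,35)
st();go(t-.13*a+[0,0,.05],Rg)
E
```

```text
t=38.50 P [0.6204 0.0033 0.1759] a [ 0.262 -0.175 -0.949] jaw [-0.761  0.568 -0.315] q [ 0.1   0.32 -0.08  0.92 -0.2  -0.85] F [-0.7 -0.4 -0. ] w 0.0686
 t [-0.006, 0.005, -0.017] w [-1.374, -0.234, 1.006] rows~ 7.0
```

Emit:
{"name": "apply_moves", "arguments": {
  "targets": [0, 0, 0, -0.2, -0.03, 0.15, 0.8, 0, 0, 0, -0.4, -0.07, 0.3, 0.8, 0, 0, 0, -0.6, -0.11, 0.45, 0.8, 0, 0, 0, -0.8, -0.14, 0.59, 0.8, 0, 0, -0.015, -0.98, -0.17, 0.72, 0.8, 0, 0, -0.015, -0.98, -0.17, 0.72, 0.8, 0, 0, -0.015, -0.98, -0.17, 0.72, 0.8]
}}

```text
clock: 39.08
eef_pos: [0.6232, 0.0002, 0.1775]
tool_rot: [0.714, -0.233, -0.654, 0.093]
ft_force: [0.1, -0.7, 0.7]
grip_width: 0.0684
```

```bash
python3 - <<'E'
from grab import *
t,a,Rg,b=grab((.6205,-.108),(.02,1),.034,35)
st();go(t-.10*a,Rg)
E
```

```text
t=39.08 P [6.232e-01 2.000e-04 1.775e-01] a [ 0.037 -0.455 -0.89 ] jaw [-0.977  0.172 -0.128] q [ 0.22  0.55  0.24  1.33 -0.47 -1.13] F [ 0.1 -0.7  0.7] w 0.0684
 t [0.293, -0.068, 0.029] w [-0.396, -0.064, 0.287] rows~ 2.0
```

Emit:
{"name": "apply_moves", "arguments": {
  "targets": [0.02, 0, 0.01, -0.2, -0.03, 0.15, 0.8, 0.08, -0.03, 0.02, -0.396, -0.06, 0.287, 0.8, 0.15, -0.05, 0.029, -0.396, -0.06, 0.287, 0.8, 0.22, -0.068, 0.029, -0.396, -0.06, 0.287, 0.8, 0.29, -0.068, 0.029, -0.396, -0.06, 0.287, 0.8, 0.29, -0.068, 0.029, -0.396, -0.06, 0.287, 0.8]
}}

```text
clock: 39.58
eef_pos: [0.6203, -0.0193, 0.1035]
tool_rot: [-0.671, 0.22, 0.677, -0.206]
ft_force: [-0.6, 0.2, 0.1]
grip_width: 0.068
```

```bash
python3 - <<'E'
from grab import *
t,a,Rg,b=grab((.6205,-.108),(.02,1),.034,35)
st();go(t,Rg); snap('wrist','w30.png'); snap('side','s30.png')
im=cv2.imread('pics/s30.png'); cv2.imwrite('pics/s30c.png',cv2.resize(im[130:250,230:390],None,fx=5,fy=5,interpolation=cv2.INTER_CUBIC))
E
```

```text
t=39.58 P [ 0.6203 -0.0193  0.1035] a [-0.014 -0.575 -0.818] jaw [-1.     0.022  0.001] q [ 0.24  0.68  0.2   1.28 -0.59 -1.25] F [-0.6  0.2  0.1] w 0.068
 t [0.393, -0.007, -0.009] w [-0.001, 0.004, -0.003] rows~ 3.0
```

View pics/w30.png

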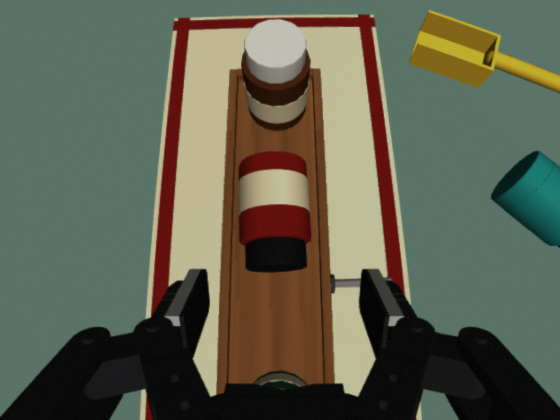

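View pics/s30c.png

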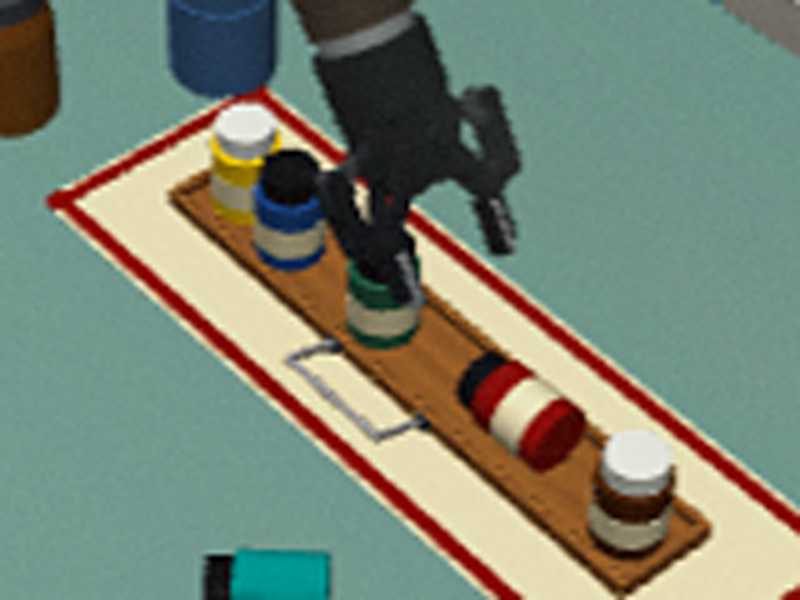

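Emit:
{"name": "apply_moves", "arguments": {
  "targets": [0.06, -0.007, -0.015, 0, 0, 0, 0.8, 0.12, -0.007, -0.015, 0, 0, 0, 0.8, 0.18, -0.007, -0.015, 0, 0, 0, 0.8, 0.24, -0.007, -0.015, 0, 0, 0, 0.8, 0.3, -0.007, -0.015, 0, 0, 0, 0.8, 0.35, -0.007, -0.015, 0, 0, 0, 0.8, 0.385, -0.007, -0.015, 0, 0, 0, 0.8, 0.4, -0.007, -0.015, 0, 0, 0, 0.8, 0.4, -0.007, -0.015, 0, 0, 0, 0.8, 0.4, -0.007, -0.015, 0, 0, 0, 0.8]
}}

```text
clock: 40.52
eef_pos: [0.6272, -0.0729, 0.0251]
tool_rot: [-0.674, 0.219, 0.675, -0.207]
ft_force: [-0.1, 0.2, -0.7]
grip_width: 0.0682
```

```bash
python3 - <<'E'
from grab import *
t,a,Rg,b=grab((.6235,-.108),(.02,1),.034,35)
st(); go(t,Rg,'grasp'); snap('wrist','w31.png')
E
```

```text
t=40.52 P [ 0.6272 -0.0729  0.0251] a [-0.006 -0.575 -0.818] jaw [-1.     0.017 -0.004] q [ 0.16  0.74  0.09  1.04 -0.6  -1.36] F [-0.1  0.2 -0.7] w 0.0682
grasp t [0.013, -0.002, 0.012] w [-0.0, -0.01, -0.002] rows~ 1.0
```

View pics/w31.png

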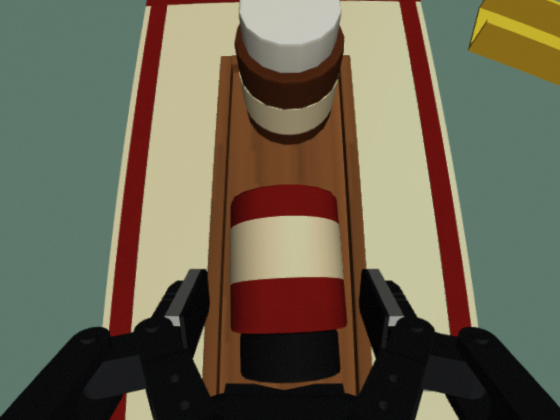

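Emit:
{"name": "apply_moves", "arguments": {
  "targets": [0.013, 0, 0.007, 0, 0, 0, 0.75, 0.013, 0, 0.007, 0, 0, 0, 0.5, 0.013, 0, 0.007, 0, 0, 0, 0.2, 0.013, 0, 0.007, 0, 0, 0, 0.2, 0.013, 0, 0.007, 0, 0, 0, 0.2, 0.013, 0, 0.007, 0, 0, 0, 0.2, 0.013, 0, 0.007, 0, 0, 0, 0.2]
}}

```text
clock: 41.15
eef_pos: [0.6252, -0.0745, 0.022]
tool_rot: [-0.674, 0.219, 0.675, -0.207]
ft_force: [-1.9, 3.6, 5.9]
grip_width: 0.0483
```

```bash
python3 - <<'E'
from grab import *
t,a,Rg,b=grab((.6245,-.108),(.02,1),.034,35)
st(); P,r,o=pose(); print('base in tool',r.inv().apply(b-P).round(4)); go(P+[0,0,.12],r,'up')
E
```

```text
t=41.15 P [ 0.6252 -0.0745  0.022 ] a [-0.007 -0.575 -0.818] jaw [-1.     0.016 -0.003] q [ 0.16  0.74  0.08  1.03 -0.6  -1.36] F [-1.9  3.6  5.9] w 0.0483
base in tool [0.0094 0.0343 0.0001]
up t [-0.393, 0.276, -0.002] w [0.0, 0.0, 0.0] rows~ 3.0
```

Emit:
{"name": "apply_moves", "arguments": {
  "targets": [-0.04, 0.03, 0, 0, 0, 0, 0.2, -0.1, 0.07, 0, 0, 0, 0, 0.2, -0.18, 0.125, 0, 0, 0, 0, 0.2, -0.28, 0.19, 0, 0, 0, 0, 0.2, -0.38, 0.26, 0, 0, 0, 0, 0.2, -0.46, 0.32, 0, 0, 0, 0, 0.2, -0.5, 0.35, 0, 0, 0, 0, 0.2, -0.5, 0.35, 0, 0, 0, 0, 0.2]
}}

```text
clock: 41.82
eef_pos: [0.6263, -0.075, 0.1783]
tool_rot: [0.676, -0.22, -0.673, 0.206]
ft_force: [0.4, 0.4, -1.0]
grip_width: 0.0482
```

```bash
python3 - <<'E'
from place import *
bt=np.array([.0095,.0343,0])
p,Ru=tgt(bt,(.6225,-.045),.009,35); print(p)
st(); go(p+[-.06,0,.15],Ru,'pre'); snap('wrist','w32.png')
E
```

```text
[ 0.63439173 -0.045       0.04254589]
t=41.82 P [ 0.6263 -0.075   0.1783] a [-0.002 -0.574 -0.819] jaw [-1.     0.018 -0.01 ] q [ 0.16  0.59  0.25  1.34 -0.6  -1.36] F [ 0.4  0.4 -1. ] w 0.0482
pre t [-0.115, -0.061, 0.209] w [3.332, 0.569, -2.422] rows~ 17.0
```

View pics/w32.png

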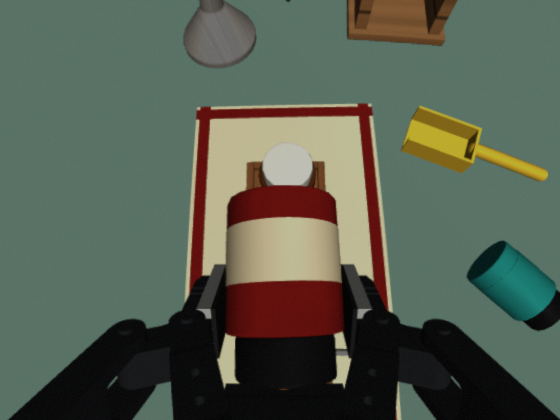

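Emit:
{"name": "apply_moves", "arguments": {
  "targets": [-0.03, -0.02, 0.05, 0.2, 0.03, -0.15, 0.2, -0.06, -0.03, 0.1, 0.4, 0.07, -0.3, 0.2, -0.08, -0.04, 0.14, 0.6, 0.1, -0.44, 0.2, -0.1, -0.05, 0.18, 0.8, 0.13, -0.58, 0.2, -0.115, -0.06, 0.209, 0.98, 0.17, -0.71, 0.2, -0.115, -0.06, 0.209, 0.98, 0.17, -0.71, 0.2, -0.115, -0.06, 0.209, 0.98, 0.17, -0.71, 0.2]
}}

```text
clock: 42.45
eef_pos: [0.5708, -0.0458, 0.1876]
tool_rot: [0.758, -0.246, -0.6, -0.073]
ft_force: [-0.2, 0.2, -1.3]
grip_width: 0.0487
```

```bash
python3 - <<'E'
from place import *
bt=np.array([.0095,.0343,0])
p,Ru=tgt(bt,(.6225,-.045),.009,35)
st(); go(p+[-.06,0,.15],Ru,'pre')
E
```

```text
t=42.45 P [ 0.5708 -0.0458  0.1876] a [ 0.158 -0.285 -0.945] jaw [-0.874  0.405 -0.269] q [ 0.08  0.3  -0.09  1.05 -0.3  -1.05] F [-0.2  0.2 -1.3] w 0.0487
pre t [-0.017, -0.006, -0.017] w [2.357, 0.409, -1.729] rows~ 12.0
```

Emit:
{"name": "apply_moves", "arguments": {
  "targets": [0, 0, 0, 0.2, 0.03, -0.15, 0.2, 0, 0, 0, 0.4, 0.07, -0.3, 0.2, 0, 0, 0, 0.6, 0.1, -0.44, 0.2, -0.01, 0, 0, 0.8, 0.13, -0.58, 0.2, -0.01, 0, -0.01, 0.98, 0.17, -0.71, 0.2, -0.01, 0, -0.01, 0.98, 0.17, -0.71, 0.2, -0.01, 0, -0.01, 0.98, 0.17, -0.71, 0.2]
}}

```text
clock: 43.03
eef_pos: [0.5736, -0.0457, 0.1901]
tool_rot: [0.773, -0.25, -0.469, -0.346]
ft_force: [0.5, 0.5, -2.1]
grip_width: 0.0485
```

```bash
python3 - <<'E'
from place import *
bt=np.array([.0095,.0343,0])
p,Ru=tgt(bt,(.6225,-.045),.009,35)
st(); go(p+[-.06,0,.15],Ru,'pre')
E
```

```text
t=43.03 P [ 0.5736 -0.0457  0.1901] a [ 0.434 -0.062 -0.899] jaw [-0.553  0.769 -0.32 ] q [-0.06  0.1  -0.39  0.63 -0.04 -0.75] F [ 0.5  0.5 -2.1] w 0.0485
pre t [-0.008, -0.007, -0.003] w [1.382, 0.236, -1.021] rows~ 7.0
```

Emit:
{"name": "apply_moves", "arguments": {
  "targets": [0, 0, 0, 0.2, 0.03, -0.15, 0.2, 0, 0, 0, 0.4, 0.07, -0.3, 0.2, 0, 0, 0, 0.6, 0.1, -0.44, 0.2, 0, 0, 0, 0.8, 0.13, -0.59, 0.2, 0, 0, 0, 0.98, 0.17, -0.73, 0.2, 0, 0, 0, 0.98, 0.17, -0.73, 0.2, 0, 0, 0, 0.98, 0.17, -0.73, 0.2]
}}

```text
clock: 43.62
eef_pos: [0.5738, -0.0449, 0.1896]
tool_rot: [0.718, -0.227, -0.294, -0.589]
ft_force: [0.5, -0.7, -1.3]
grip_width: 0.0485
```

```bash
python3 - <<'E'
from place import *
bt=np.array([.0095,.0343,0])
p,Ru=tgt(bt,(.6225,-.045),.009,35)
st(); go(p+[0,0,.11],Ru,'above')
E
```

```text
t=43.62 P [ 0.5738 -0.0449  0.1896] a [ 0.725  0.02  -0.689] jaw [-0.154  0.979 -0.133] q [-0.14 -0.01 -0.77  0.    0.12 -0.3 ] F [ 0.5 -0.7 -1.3] w 0.0485
above t [0.277, -0.057, -0.018] w [0.405, 0.07, -0.293] rows~ 3.0
```

Emit:
{"name": "apply_moves", "arguments": {
  "targets": [0.05, -0.02, 0, 0.2, 0.03, -0.15, 0.2, 0.11, -0.03, -0.01, 0.405, 0.07, -0.29, 0.2, 0.18, -0.04, -0.018, 0.405, 0.07, -0.29, 0.2, 0.24, -0.057, -0.018, 0.405, 0.07, -0.29, 0.2, 0.277, -0.057, -0.018, 0.405, 0.07, -0.29, 0.2, 0.277, -0.057, -0.018, 0.405, 0.07, -0.29, 0.2, 0.277, -0.057, -0.018, 0.405, 0.07, -0.29, 0.2]
}}

```text
clock: 44.2
eef_pos: [0.6376, -0.0452, 0.1555]
tool_rot: [-0.674, 0.211, 0.211, 0.675]
ft_force: [-0.4, -0.2, -1.6]
grip_width: 0.0488
```

```bash
python3 - <<'E'
from place import *
bt=np.array([.0095,.0343,0])
p,Ru=tgt(bt,(.6225,-.045),.009,35)
st(); go(p,Ru)
snap('top','t33.png');img,P,T,pp=cloud('top')
Pp,r,o=pose(); print('pred cap', (Pp+r.apply(bt)+[0,0,.076]).round(3), proj(T,pp,Pp+r.apply(bt)+[0,0,.076]))
im=cv2.imread('pics/t33.png'); cv2.imwrite('pics/t33c.png',cv2.resize(im[110:260,150:400],None,fx=3.2,fy=3.2,interpolation=cv2.INTER_CUBIC))
snap('side','s33.png')
im=cv2.imread('pics/s33.png'); cv2.imwrite('pics/s33c.png',cv2.resize(im[130:280,230:400],None,fx=4.5,fy=4,interpolation=cv2.INTER_CUBIC))
E
```

```text
t=44.20 P [ 0.6376 -0.0452  0.1555] a [ 0.822 -0.    -0.57 ] jaw [0.001 1.    0.001] q [-0.12  0.22 -0.83 -0.44  0.09 -0.06] F [-0.4 -0.2 -1.6] w 0.0488
 t [0.247, 0.378, 0.0] w [-0.003, -0.001, 0.009] rows~ 3.0
pred cap [ 0.625 -0.045  0.198] [[295.0937043  154.33796201]]
```

View pics/t33c.png

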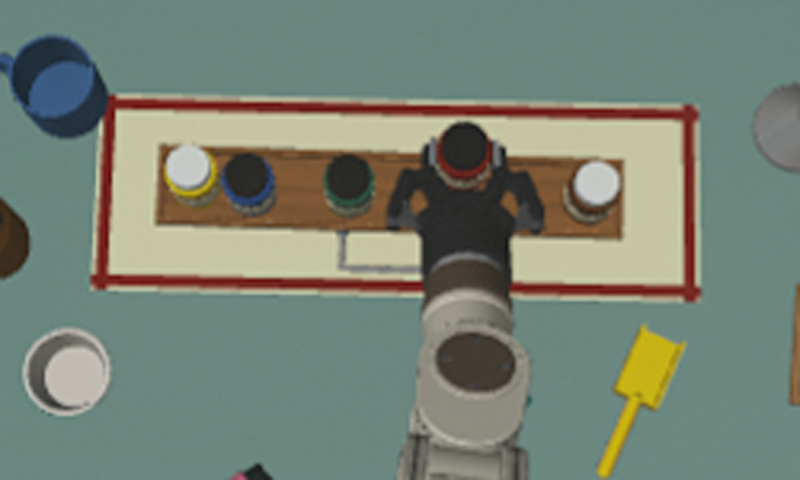

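View pics/s33c.png

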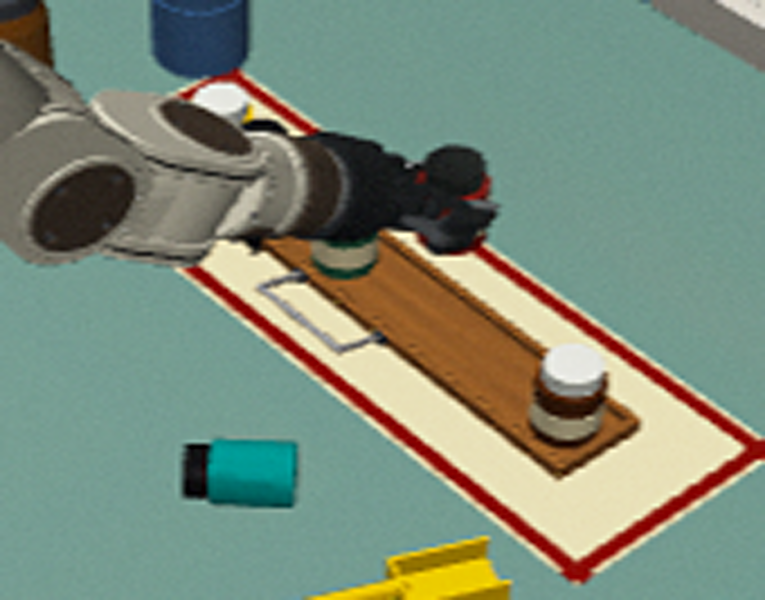

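Emit:
{"name": "apply_moves", "arguments": {
  "targets": [0.03, 0.045, 0.04, 0, 0, 0.01, 0.2, 0.065, 0.095, 0.04, 0, 0, 0.01, 0.2, 0.1, 0.15, 0.04, 0, 0, 0.01, 0.2, 0.135, 0.205, 0.04, 0, 0, 0.01, 0.2, 0.17, 0.255, 0.04, 0, 0, 0.01, 0.2, 0.2, 0.295, 0.04, 0, 0, 0.01, 0.2, 0.225, 0.33, 0.04, 0, 0, 0.01, 0.2, 0.245, 0.355, 0.04, 0, 0, 0.01, 0.2, 0.255, 0.37, 0.04, 0, 0, 0.01, 0.2, 0.255, 0.37, 0.04, 0, 0, 0.01, 0.2]
}}

```text
clock: 45.13
eef_pos: [0.6356, -0.0353, 0.0432]
tool_rot: [-0.673, 0.213, 0.212, 0.675]
ft_force: [-0.4, 0.0, -1.5]
grip_width: 0.0487
```

```bash
python3 - <<'E'
from place import *
bt=np.array([.0095,.0343,0])
p,Ru=tgt(bt,(.625,-.035),.009,35)
st(); go(p,Ru)
snap('side','s34.png')
im=cv2.imread('pics/s34.png'); cv2.imwrite('pics/s34c.png',cv2.resize(im[130:280,230:400],None,fx=4.5,fy=4,interpolation=cv2.INTER_CUBIC))
E
```

```text
t=45.13 P [ 0.6356 -0.0353  0.0432] a [ 0.82  -0.001 -0.573] jaw [0.003 1.    0.002] q [-0.09  0.54 -0.92 -0.85  0.07 -0.05] F [-0.4  0.  -1.5] w 0.0487
 t [0.006, -0.001, 0.001] w [-0.007, -0.002, 0.002] rows~ 1.0
```

View pics/s34c.png

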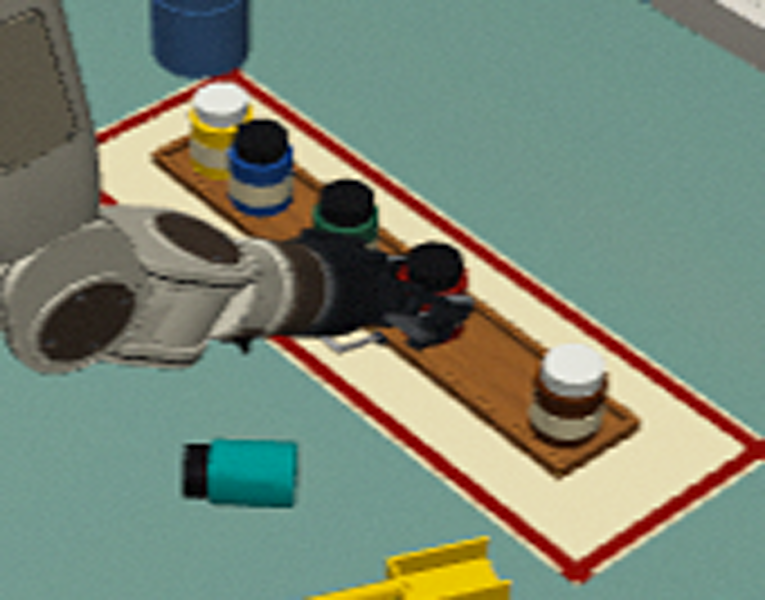

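Jar is in the lane; lowering to contact.

Emit:
{"name": "apply_moves", "arguments": {
  "targets": [0.007, 0.003, 0, 0, 0, 0, 0.2, 0.01, 0.007, 0, 0, 0, 0, 0.2, 0.011, 0.009, 0, 0, 0, 0, 0.2, 0.011, 0.009, 0, 0, 0, 0, 0.2]
}}

```text
clock: 45.52
eef_pos: [0.6373, -0.0354, 0.0427]
tool_rot: [-0.674, 0.211, 0.21, 0.676]
ft_force: [-5.9, -1.2, 8.0]
grip_width: 0.0482
```

```bash
python3 - <<'E'
from h import *
st()
E
```

```text
t=45.52 P [ 0.6373 -0.0354  0.0427] a [ 0.823 -0.001 -0.568] jaw [0.003 1.    0.002] q [-0.09  0.55 -0.92 -0.86  0.07 -0.05] F [-5.9 -1.2  8. ] w 0.0482
```

Emit:
{"name": "apply_moves", "arguments": {
  "targets": [0, 0, 0, 0, 0, 0, 0.5, 0, 0, 0, 0, 0, 0, 0.6, 0, 0, 0, 0, 0, 0, 0.7, 0, 0, 0, 0, 0, 0, 0.7, 0, 0, 0, 0, 0, 0, 0.7, -0.04, 0, 0, 0, 0, 0, 0.7, -0.1, 0, 0, 0, 0, 0, 0.7, -0.18, 0, 0, 0, 0, 0, 0.7, -0.28, -0.05, 0, 0, 0, 0, 0.7, -0.4, -0.15, 0, 0, 0, 0, 0.7, -0.55, -0.25, 0, 0, 0, 0, 0.7, -0.6, -0.3, 0, 0, 0, 0, 0.7]
}}

```text
clock: 46.52
eef_pos: [0.5543, -0.0353, 0.1905]
tool_rot: [-0.674, 0.212, 0.211, 0.676]
ft_force: [0.5, 0.2, 0.3]
grip_width: 0.0597
```

```bash
python3 - <<'E'
from h import *
st()
go([.40,-.035,.3],Rt([.5,0,-.86],[0,1,0]))
E
```

```text
t=46.52 P [ 0.5543 -0.0353  0.1905] a [ 0.821 -0.001 -0.571] jaw [0.003 1.    0.002] q [-0.11 -0.03 -0.97 -0.33  0.09 -0.06] F [0.5 0.2 0.3] w 0.0597
 t [-0.757, -0.007, 0.0] w [-0.008, -0.001, 0.873] rows~ 5.0
```

Emit:
{"name": "apply_moves", "arguments": {
  "targets": [-0.12, 0, 0, 0, 0, 0.1, 0.7, -0.25, 0, 0, 0, 0, 0.25, 0.7, -0.4, 0, 0, 0, 0, 0.45, 0.7, -0.55, 0, 0, 0, 0, 0.65, 0.7, -0.7, 0, 0, 0, 0, 0.85, 0.7, -0.757, 0, 0, 0, 0, 0.87, 0.7, -0.757, 0, 0, 0, 0, 0.87, 0.7, -0.757, 0, 0, 0, 0, 0.87, 0.7]
}}

```text
clock: 47.18
eef_pos: [0.3993, -0.0352, 0.3009]
tool_rot: [-0.612, 0.352, 0.351, 0.615]
ft_force: [0.2, -0.3, -0.5]
grip_width: 0.0597
```

```bash
python3 - <<'E'
from h import *
st()
snap('top','t35.png');snap('side','s35.png')
im=cv2.imread('pics/t35.png'); cv2.imwrite('pics/t35c.png',cv2.resize(im[110:260,190:440],None,fx=3.2,fy=3.2,interpolation=cv2.INTER_CUBIC))
img,P,T,p=cloud('top')
Q=P[125:190,190:350].reshape(-1,3); Q=Q[(Q[:,2]>.077)&(Q[:,2]<.095)]
k=np.round(Q[:,1],2)
lab=cv2.kmeans(Q[:,:2].astype(np.float32),5,None,(3,50,1e-5),5,cv2.KMEANS_PP_CENTERS)
for i in range(5):
    q=Q[lab[1][:,0]==i]; print(q.mean(0).round(3),len(q),q.min(0).round(3),q.max(0).round(3))
E
```

```text
t=47.18 P [ 0.3993 -0.0352  0.3009] a [ 0.505 -0.    -0.863] jaw [0.003 1.    0.002] q [-0.14 -0.4  -0.53  0.91  0.07 -0.12] F [ 0.2 -0.3 -0.5] w 0.0597
[0.622 0.158 0.084] 139 [0.6   0.14  0.078] [0.643 0.177 0.091]
[ 0.623 -0.035  0.083] 139 [ 0.603 -0.053  0.077] [ 0.643 -0.017  0.089]
[ 0.619 -0.173  0.084] 142 [ 0.6   -0.192  0.077] [ 0.64  -0.153  0.091]
[0.622 0.061 0.084] 139 [0.603 0.043 0.078] [0.641 0.08  0.093]
[0.627 0.212 0.084] 144 [0.609 0.192 0.078] [0.647 0.231 0.094]
```

View pics/t35c.png

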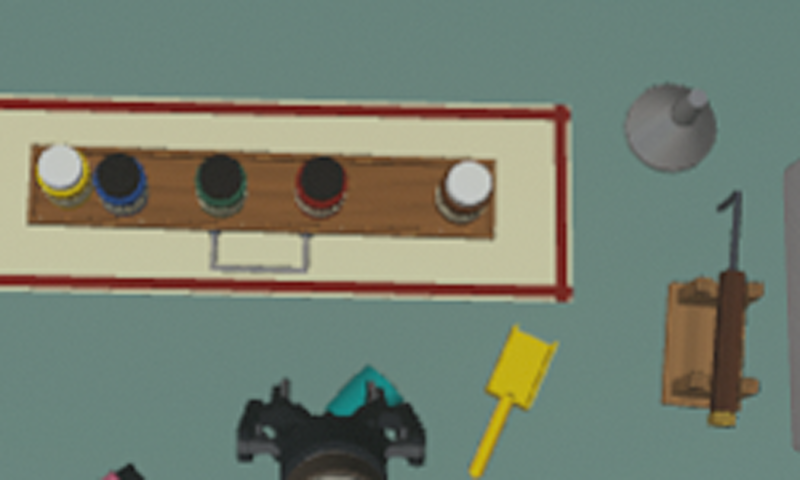

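View pics/s35.png

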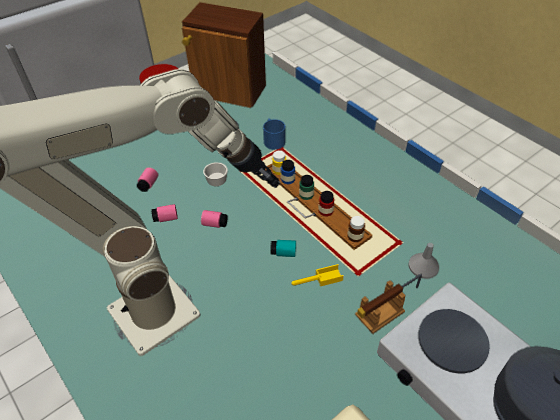

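```bash
python3 - <<'E'
from h import *
img,P,T,p=cloud('top')
Q=box(P,(400,160,435,250),(.087,.12)); print('handle',line(Q),np.median(Q[:,2]))
f=lambda x,y:(x/3.2+190,y/3.2+110)
t=plane(T,p,[f(31,146),f(495,160),f(494,239),f(28,224)],0.017); print('tray',t.mean(0).round(3))
print('rod end',plane(T,p,[f(737,193)],.0835).round(3),'tip',plane(T,p,[f(718,210)],.0165).round(3))
for n,b in dict(funnel=(380,130,420,170),scoop=(330,205,370,260),ram=(155,210,190,245),amber=(125,165,162,200),mug=(145,120,190,158)).items():
    Q=box(P,b,(0.02,0.14)); print(n,Q.min(0).round(3),Q.max(0).round(3))
# verticality of jars: cap centre vs base centre in side view depth
img,P,T,p=cloud('side')
for n,y,x in (('blue',.158,.622),('green',.061,.622),('red',-.035,.623),('yel',.212,.627),('brn',-.173,.619)):
    for z in (.009,.085): pass
    print(n,proj(T,p,[[x,y,.085],[x,y,.009]]).round(1).tolist())
im=cv2.imread('pics/s35.png'); cv2.imwrite('pics/s35c.png',cv2.resize(im[140:260,255:385],None,fx=6,fy=5,interpolation=cv2.INTER_CUBIC))
cv2.imwrite('pics/s35d.png',cv2.resize(im[240:340,340:450],None,fx=6,fy=6,interpolation=cv2.INTER_CUBIC))
E
```

```text
handle (array([ 0.4733, -0.4124]), np.float64(-6.16), array([ 0.396, -0.404]), array([ 0.55 , -0.421]), 331) 0.09169582956902333
tray [0.623 0.02  0.017]
rod end [[ 0.614 -0.427  0.083]] tip [[ 0.614 -0.428  0.016]]
funnel [ 0.661 -0.421  0.02 ] [ 0.737 -0.349  0.11 ]
scoop [ 0.347 -0.264  0.02 ] [ 0.493 -0.181  0.032]
ram [0.396 0.283 0.02 ] [0.476 0.366 0.054]
amber [0.527 0.373 0.02 ] [0.603 0.444 0.127]
mug [0.674 0.305 0.02 ] [0.758 0.415 0.087]
blue [[286.6, 162.7], [286.7, 178.7]]
green [[305.6, 178.1], [305.1, 194.1]]
red [[325.7, 194.1], [324.5, 210.0]]
yel [[277.7, 153.8], [278.0, 169.8]]
brn [[355.7, 219.8], [353.4, 235.5]]
```

View pics/s35c.png

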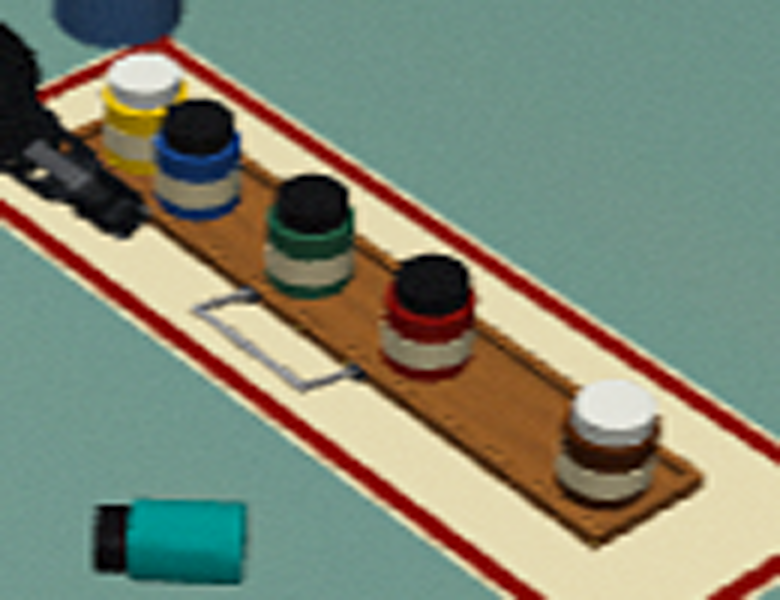

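View pics/s35d.png

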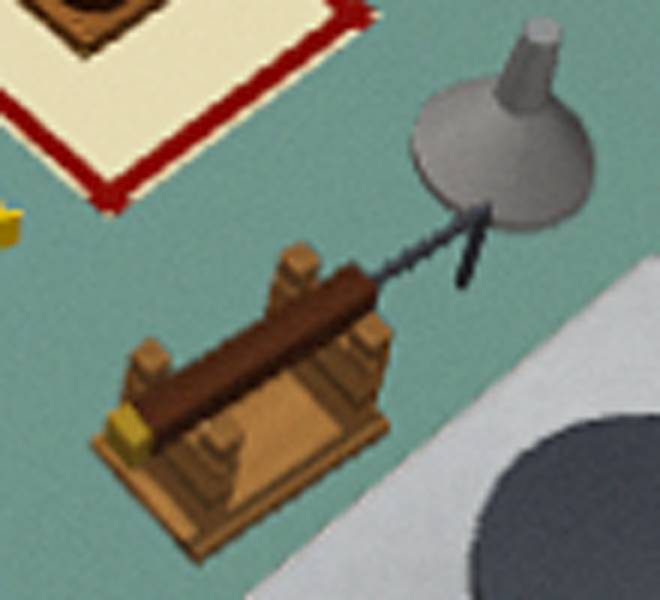

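All five jars stand upright in one line, caps up. The hook is in both notches at its starting pose, and the bystanders have not moved. Handing in.

```bash
python3 - <<'E'
from h import *
print(bot.job_done()); st()
E
```

```text
the job is handed in; nothing more can be done
None
the job is handed in; nothing more can be done
```

I dragged the tray onto the mat with the hook through its loop, put the hook back in its rest, and stood the fallen jars upright in the lane. The job was handed in at about 47 s of the 210 s allowed; it gives no verdict.

The fallen jars were blue, green and red; no orange jar was in the scene. I set blue down too close to green at first, so I moved it about 4 cm along the lane before lifting green. The turquoise and pink look-alikes were left alone.

What the last camera checks showed:
- **Tray:** its centre is at (0.623, 0.020) m, within about 1 cm of the mat's centre both ways, and turned less than 1°.
- **Jars:** all five cap tops are at 83–84 mm, where upright jars on the tray floor should be (85 mm). They line up between x = 0.619 and 0.627 m. I judged them upright by eye and by cap height, not by a tilt measurement.
- **Hook:** it lies in both notches with the tip down at the far end. The handle's direction came out about 1° off the first reading, and both of its ends are back to within about 1 mm.
- **Bystanders:** the ramekin, scoop, funnel, amber jar and mug are where they started, to within about 4 mm.
- **Robot:** the arm was clear of everything when I handed in.

No check failed. While held in the gripper, jars showed 1–2 pixels (up to about 5 mm) from where I predicted, and I allowed for that when placing them.

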